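# Charge the grinding jar

### The job

Charge the steel grinding jar for the mill: with the scoop, transfer at least five of the clean white grinding balls from the grey bin into the jar, spilling none and without touching them with the gripper. Then lay the scoop back down flat on the worktop, empty, and put the lid on the jar so that it sits flat and fully home on the rim. Leave the other things on the worktop where they are; balls left over stay in the bin.

Things in the scene. Friction and masses are not known exactly. Their poses are not given: they have to be found in the camera images.
- bin: Small grey open-fronted picking bin, fixed to the worktop. Origin: centre of its underside. x points from the low front (turned to the robot and to its right) to the back wall. Inside 130 mm long (x = -65 to 65 mm), 60 mm wide, with two 10 mm chamfers in the back corners. Sides and back 55 mm high; the sides fall towards the front, whose lip is 21 mm high.
- bin_floor (a point): Foot of the bin's back wall, in the middle, where the balls gather: 65 mm behind the bin's origin, 4 mm above the worktop. The flat floor falls evenly from 16 mm above the worktop at the front to 4 mm here (5 degrees). Pushing the lip under the balls up to the back wall takes 20 to 30 N for a moment.
- jar: Grinding jar: thick-walled cylindrical steel pot, open at the top, on a black rubber foot, fixed to the worktop. 100 mm outside and 86 mm inside diameter, 66 mm high, inner floor 10 mm above the worktop. Origin: centre of its underside on the worktop, z up.
- jar_mouth (a point): Centre of the jar's mouth, at rim height, 66 mm above the worktop.
- jar_inside (a point): Point on the jar's axis inside it, 5 mm above its inner floor (15 mm above the worktop).
- lid: Loose steel lid of the jar, 280 g, right side up on the worktop. From below: chamfered centring spigot 79 mm across and 10 mm high, plate 100 mm across and 9 mm thick, round knob 28 mm across and 30 mm high. Origin: centre of the spigot's underside, z up; it is 56 mm above the worktop when the plate rests on the jar's rim.
- lid_knob (a point): Point on the lid's axis in the knob, 36 mm above the lid's origin, where the knob is taken from above.
- scoop: Steel scoop with a black grip, 190 mm long, 130 g, lying steady on its flat pan. x runs from handle to lip, z up out of the pan. Pan: floor 2 mm thick, 54 mm wide, from x = -30 mm (back wall, 26 mm high) to the rounded lip at x = +38 mm; sides 26 mm high at the back, falling to 6 mm near the lip. A cranked neck joins pan and grip. Origin: on the pan's underside.
- scoop_lip (a point): Middle of the scoop's lip on the underside, 38 mm ahead of the scoop's origin.
- scoop_grip (a point): Centre of the scoop's black grip: a level bar 82 mm long (along the scoop's x), 16 mm wide (y), 20 mm high, 115 mm behind and 62 mm above the scoop's origin. Take it across its width, from above.
- ball_0: White ceramic grinding ball, one of seven alike, 16 mm in diameter, 13 g, loose in the bin. Origin: its centre.
- ball_1: White ceramic grinding ball, one of seven alike, 16 mm in diameter, 13 g, loose in the bin. Origin: its centre.
- ball_2: White ceramic grinding ball, one of seven alike, 16 mm in diameter, 13 g, loose in the bin. Origin: its centre.
- ball_3: White ceramic grinding ball, one of seven alike, 16 mm in diameter, 13 g, loose in the bin. Origin: its centre.
- ball_4: White ceramic grinding ball, one of seven alike, 16 mm in diameter, 13 g, loose in the bin. Origin: its centre.
- ball_5: White ceramic grinding ball, one of seven alike, 16 mm in diameter, 13 g, loose in the bin. Origin: its centre.
- ball_6: White ceramic grinding ball, one of seven alike, 16 mm in diameter, 13 g, loose in the bin. Origin: its centre.
- marker: Felt marker 132 mm long, 13 mm thick, lying at the front edge of the worktop; a bystander to leave alone. Origin: centre of its underside.
- tweezers: Steel tweezers 127 mm long, lying at the front edge of the worktop; a bystander to leave alone. Origin: centre of its underside.
- mould_cup: Small round mould cup, 41 mm across, 30 mm high, at the back right; a bystander to leave alone. Origin: centre of its underside.

How it is judged:
By the outcome, as a careful person would: the job done as asked, in the order asked, and still so for the second after the job is handed in, with the robot touching nothing.
It also fails if it takes over 72 s, if anything falls off the work surface, if the arm or the gripper's body presses on something with over 40 N, if the wrist force passes 120 N, or if a joint passes its speed limit or range.

### The arm

A 7-joint arm with a two-finger parallel gripper is mounted at the origin on a cart in front of the work surface, level with it; the furniture and walls round the work are solid. World frame = base frame: x ahead of the robot, y to its left, z up, the work surface at z = 0. Lengths are in m, angles in rad, forces in N, time in s.
With the tool pointing down it reaches from about 0.4 to 0.925 m from the base axis. Payload 4.1 kg.
Tool frame: the origin (TCP) lies midway between the tips of the shut fingers; the grasp point (between the pads) lies 19 mm behind it (arm.tcp_to_grasp is the distance from the TCP to the grasp point, in m); z points along the fingers, y is the line along which they close (so a half turn about z gives the same grasp; the last joint's range is limited). The gripper opens to 85 mm and grips with 20 to 120 N. Pads are 22 mm wide; open, the fingers measure 114 mm over their backs; the gripper's body (76 mm by 85 mm) begins 54 mm behind the grasp point. The pads swing forward as they close: fully open they stand 13 mm farther back than shut.
Start: joints at [-1.445, 0.398, 0.045, 1.537, -0.019, 1.207, -0.051], TCP at [0.145, 0.634, 0.231] pointing down, gripper open.
Joint ranges: [-2.82, 2.82], [-0.49, 2.23], [-1.37, 1.46], [0, 2.46], [-1.36, 4.5], [0.23, 2], [-2.94, 2.94]. Speed limits (rad/s): [2.57, 2.57, 3.14, 3.14, 3.14, 3.14, 3.14].

### API

Orientations are given as a unit quaternion [w, x, y, z].
In Python, from bench import arm gives the robot as it stands.
- The arm moves only by the shell command python3 inch.py FILE [FORCE], which reads ROWS from the file FILE. ROWS is 1 to 8 rows, parted by a bar, with the numbers parted by spaces; each row has 7 numbers: the finger opening in m, then dx, dy, dz in m, then a rotation vector rx, ry, rz in rad; each row is the pose to reach, as a shift and turn from the pose commanded when the command began, along the tool's axes at that moment; what a row does not reach only later rows make up. A row lasts 1/8 s, in which the tool goes at most 0.0625 m and 0.188 rad, less where a joint would pass 70% of its speed; a pose out of reach is approached as far as the arm can. The fingers move at their own pace and stop on an object; FORCE is the grip in N (left out, the last holds). Time passes only in rows, so rows that do not move let the fingers close. It prints the time, the measured TCP pose, the force, the opening and the grip force at its end. Input that does not fit is refused with a message, and nothing moves.
- arm.sense(): the state, without advancing time (a new reading comes with each control period).
- arm.get_image(name): name is "scene" or "side" or "wrist"; returns the picture (400x640x3 uint8, red, green, blue); there is no depth.
- arm.calibration(name): a dict with "camera_matrix" (3x3 intrinsics, pixels), "dist_coeffs" ([k1, k2, p1, p2, k3] as OpenCV has them; the pictures are not rectified), "R" (3x3) and "t" (3): a world point X has camera coordinates R X + t; the wrist camera has in their place "tool_from_camera" (4x4, takes a point from camera to tool coordinates, whose origin is the TCP and whose axes are the flange's). Camera axes: x right, y down, z forward; pixel columns grow to the right and rows downward; lengths in m; the calibration is good to about 2 mm. A picture is of the moment at which its call begins: read the wrist's pose just before it. calibration takes no time and is no camera call.
- arm.job_done(): hands the job in; it is judged then, once.
The state is a dict: "clock": time; "joint_positions": joint angles; "qd": joint speeds; "tau": joint torques, N m; "ee_pos": TCP position; "tool_rot": TCP orientation; "contact_force": force on the tool from outside, world axes, zero at the start; "moment": the same for the moment, N m; "finger_gap": finger opening in m; "grip_force": force on a finger pad.
Only numpy, scipy, OpenCV 4.12 (cv2) and the standard library are available. Lean on these libraries where they do the work, as an engineer would, in place of code of your own. Each camera call takes 0.05 s, during which the arm holds its last target. There are 200 camera calls.

## Working session

There is one attempt and no reset: what is moved stays moved. The work goes in short steps, Python scripts to look and compute and a shell command to move; the robot and the scene stay as the last step left them, time stands still between calls to the robot, and variables do not carry over. Pictures are saved under pics/ and viewed, at most 10 in all, crops included, and the job is handed in when it is done.

```bash
ls; mkdir -p pics; python3 - <<'E'
from bench import arm
import cv2,numpy as np
for n in("scene","side"):
    cv2.imwrite(f"pics/{n}0.png",arm.get_image(n)[:,:,::-1])
    c=arm.calibration(n);print(n,{k:np.round(v,4).tolist() for k,v in c.items()})
print(arm.calibration("wrist"));print(arm.sense(),arm.tcp_to_grasp)
E
```

```text
bench.py
inch.py
pics
scene {'camera_matrix': [[512.816, 0.0, 323.3444], [0.0, 512.816, 204.2048], [0.0, 0.0, 1.0]], 'dist_coeffs': [-0.0805, 0.0, 0.0, 0.0, 0.0], 'R': [[0.7357, -0.677, 0.0218], [-0.4422, -0.5045, -0.7416], [0.513, 0.5359, -0.6705]], 't': [-0.3763, 0.277, 1.1248]}
side {'camera_matrix': [[451.6877, 0.0, 313.5164], [0.0, 451.6877, 198.1616], [0.0, 0.0, 1.0]], 'dist_coeffs': [-0.0992, 0.0, 0.0, 0.0, 0.0], 'R': [[-0.9675, -0.2529, -0.0019], [-0.0853, 0.3335, -0.9389], [0.2381, -0.9082, -0.3442]], 't': [0.4891, 0.1312, 1.2482]}
{'camera_matrix': array([[311.16305326,   0.        , 315.97471158],
       [  0.        , 311.16305326, 198.39577048],
       [  0.        ,   0.        ,   1.        ]]), 'dist_coeffs': array([0.00803699, 0.        , 0.        , 0.        , 0.        ]), 'tool_from_camera': array([[-2.26821100e-04, -9.55027539e-01, -2.96517029e-01,
         7.63090823e-02],
       [ 9.99999942e-01, -2.91486342e-04,  1.73873310e-04,
        -2.26994087e-04],
       [-2.52484464e-04, -2.96516973e-01,  9.55027550e-01,
        -1.42118453e-01],
       [ 0.00000000e+00,  0.00000000e+00,  0.00000000e+00,
         1.00000000e+00]])}
{'clock': 0.1, 'joint_positions': array([-1.44500794,  0.39910395,  0.0450466 ,  1.53777487, -0.01867585,
        1.20686027, -0.05070794]), 'qd': array([-5.78045046e-04, -1.56725788e-03,  1.01818251e-03, -1.20010519e-03,
       -5.11499718e-05, -2.07092072e-03,  1.35279593e-03]), 'tau': array([ 3.05910915e-03, -4.76261508e+01,  1.36993445e+00, -2.54951835e+01,
        1.20046220e-02,  4.98289126e-03,  1.04637400e-05]), 'ee_pos': array([0.1447483 , 0.63309782, 0.23036736]), 'tool_rot': array([-2.37942224e-05,  1.12106558e-01,  9.93695816e-01, -8.62434808e-04]), 'contact_force': array([ 0.3093994 , -0.39116413,  0.95965554]), 'moment': array([ 0.02114099,  0.0458233 , -0.03293663]), 'grip_force': 0.0, 'finger_gap': 0.08528587558629111} 0.0187
```

View pics/scene0.png

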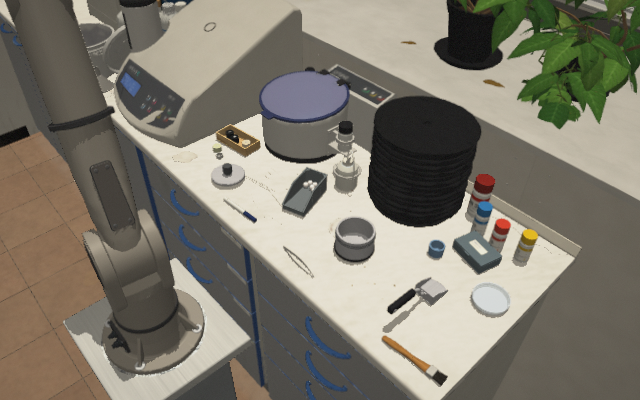

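View pics/side0.png

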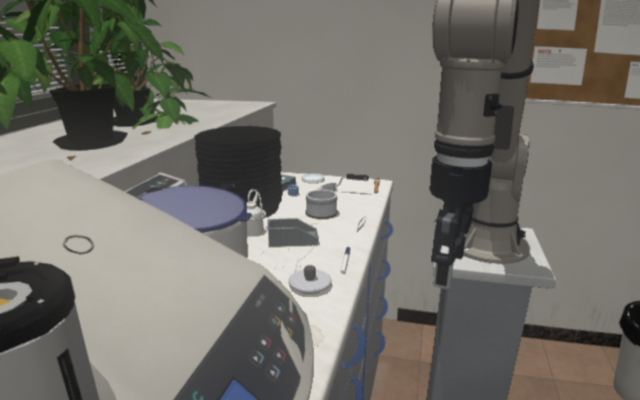

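The scene view shows the scoop (pan ~430,290, grip ~402,300), jar (355,238), bin (305,190) with white balls at its back, lid (228,172). The side view shows the jar (321,203), bin (293,232) and lid (310,281). I'll enlarge the scene view.

```bash
cat > h.py <<'E'
import numpy as np,cv2
from bench import arm
from scipy.spatial.transform import Rotation as R
def cam(n):
    c=arm.calibration(n);K,d=np.array(c["camera_matrix"]),np.array(c["dist_coeffs"])
    if n=="wrist":
        s=arm.sense();w,x,y,z=s["tool_rot"];Rt=R.from_quat([x,y,z,w]).as_matrix()
        T=np.array(c["tool_from_camera"]);Rw=Rt@T[:3,:3];o=Rt@T[:3,3]+s["ee_pos"]
        return K,d,Rw,o
    A=np.array(c["R"]);return K,d,A.T,-A.T@np.array(c["t"])
def ray(n,uv,C=None):
    K,d,Rw,o=C or cam(n)
    p=cv2.undistortPoints(np.array([[uv]],float),K,d)[0,0]
    return o,Rw@np.array([p[0],p[1],1])
def onz(n,uv,z,C=None):
    o,v=ray(n,uv,C);return o+v*(z-o[2])/v[2]
def proj(n,X,C=None):
    K,d,Rw,o=C or cam(n)
    return cv2.projectPoints(np.array(X,float).reshape(-1,3),cv2.Rodrigues(Rw.T)[0],-Rw.T@o,K,d)[0][:,0]
def tri(pairs):
    A=np.zeros((3,3));b=np.zeros(3)
    for n,uv in pairs:
        o,v=ray(n,uv);v/=np.linalg.norm(v);P=np.eye(3)-np.outer(v,v);A+=P;b+=P@o
    return np.linalg.solve(A,b)
def tool(v,w=None):
    """world displacement -> tool axes"""
    s=arm.sense();q=s["tool_rot"];M=R.from_quat([q[1],q[2],q[3],q[0]])
    return M.inv().apply(v)
E
python3 - <<'E'
import cv2
i=cv2.imread('pics/scene0.png')
c=i[150:340,200:466];cv2.imwrite('pics/crop0.png',cv2.resize(c,None,fx=3,fy=3,interpolation=cv2.INTER_CUBIC))
E
```

```text
(no output)
```

View pics/crop0.png

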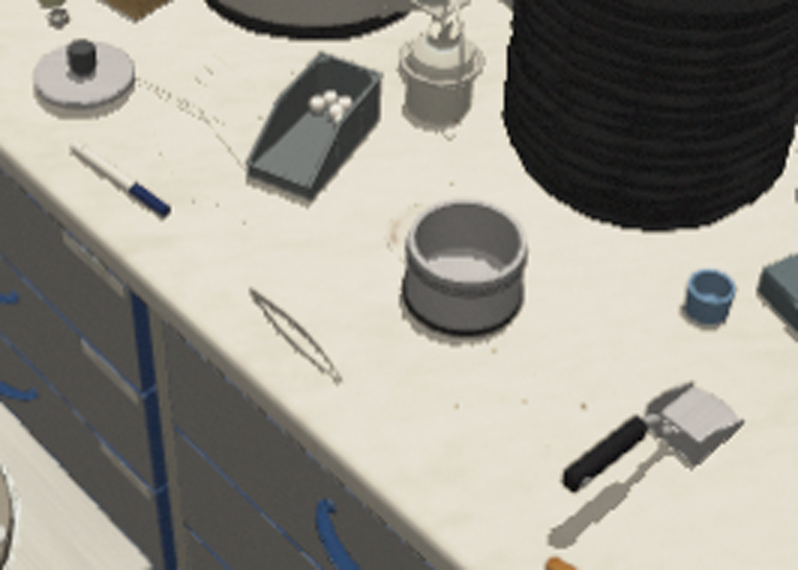

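The crop (3x, offset 200,150) shows grip ends at (573,480) and (642,432), jar rim centre ~(466,248), lid plate centre ~(84,76), bin front lip corners (248,168)/(307,195) and back top corners (322,55)/(381,75). About 5 balls are visible near (330,103).

```bash
python3 - <<'E'
from h import *
np.set_printoptions(precision=4,suppress=True)
P=lambda u,v,z:onz("scene",(200+u/3,150+v/3),z)
a=P(573,478,.062);b=P(642,430,.062);print("grip",a,b,(a+b)/2,np.linalg.norm(b-a),np.degrees(np.arctan2(*(b-a)[1::-1])))
print("lip",P(742,423,.006),P(696,464,.006))
print("jar",P(466,248,.066))
print("lid",P(84,75,.019),P(82,45,.049))
f=[P(248,167,.021),P(307,193,.021)];k=[P(322,55,.055),P(381,75,.055)]
print("bin",f,k); fm=sum(f)/2;km=sum(k)/2;print(fm,km,np.linalg.norm(km-fm),np.degrees(np.arctan2(*(km-fm)[1::-1])))
print("cup",P(710,278,.03))
# model projections for check
def circ(c,r,z):
    t=np.linspace(0,2*np.pi,60);X=np.c_[c[0]+r*np.cos(t),c[1]+r*np.sin(t),0*t+z];p=(proj("scene",X)-[200,150])*3;return p.min(0),p.max(0)
print(circ(P(466,248,.066),.05,.066),circ(P(84,75,.019),.05,.019))
s=arm.sense();q=s["tool_rot"];print(R.from_quat([q[1],q[2],q[3],q[0]]).as_matrix())
E
```

```text
grip [ 0.3958 -0.3399  0.062 ] [ 0.4668 -0.3452  0.062 ] [ 0.4313 -0.3425  0.062 ] 0.07114277625951303 -4.242289819404466
lip [ 0.5717 -0.3714  0.006 ] [ 0.5124 -0.372   0.006 ]
jar [ 0.5007 -0.1266  0.066 ]
lid [0.4242 0.3192 0.019 ] [0.4303 0.3261 0.049 ]
bin [array([0.4588, 0.1081, 0.021 ]), array([0.4767, 0.0464, 0.021 ])] [array([0.5902, 0.1554, 0.055 ]), array([0.6121, 0.0958, 0.055 ])]
[0.4678 0.0772 0.021 ] [0.6012 0.1256 0.055 ] 0.1459153186465816 19.925442751572
cup [ 0.658  -0.2659  0.03  ]
(array([405.5233, 206.1158]), array([526.5051, 292.3159])) (array([32.4411, 43.6718]), array([135.3133, 107.8799]))
[[-0.9749  0.2228 -0.0002]
 [ 0.2228  0.9749 -0.0017]
 [-0.0001 -0.0017 -1.    ]]
```

```bash
cat >> h.py <<'E'
np.set_printoptions(precision=4,suppress=True)
def go(p,yaw=None):
    """print tool-axes shift (and yaw about tool z) to world point p, tool x at world angle yaw (deg)"""
    s=arm.sense();q=s["tool_rot"];M=R.from_quat([q[1],q[2],q[3],q[0]]);d=np.array(p)-s["ee_pos"]
    x=M.as_matrix()[:,0];c=np.degrees(np.arctan2(x[1],x[0]))
    print("at",s["ee_pos"],"xang",c,"shift",M.inv().apply(d),"rz",None if yaw is None else -np.radians((yaw-c+180)%360-180))
E
python3 - <<'E'
from h import *
for u in[(117,85),(160,140),(215,125),(262,150),(110,110),(300,212)]:print(u,onz("scene",u,0))
go((.39,.31,.24),180);go((.50,.09,.24),195)
E
```

```text
(117, 85) [0.4297 1.0737 0.    ]
(160, 140) [0.3732 0.6374 0.    ]
(215, 125) [0.5575 0.5925 0.    ]
(262, 150) [0.5901 0.3736 0.    ]
(110, 110) [0.3307 0.922  0.    ]
(300, 212) [0.4925 0.0747 0.    ]
at [0.1447 0.6331 0.2304] xang 167.1264750439638 shift [-0.3111 -0.2604 -0.0091] rz -0.22468539682048982
at [0.1447 0.6331 0.2304] xang 167.1264750439638 shift [-0.4673 -0.4503 -0.0088] rz -0.48648478461963923
```

```bash
echo '0.085 -0.1 -0.12 0 0 0 -0.1 | 0.085 -0.311 -0.26 -0.009 0 0 -0.225 | 0.085 -0.311 -0.26 -0.009 0 0 -0.225 | 0.085 -0.311 -0.26 -0.009 0 0 -0.225 | 0.085 -0.311 -0.26 -0.009 0 0 -0.225 | 0.085 -0.311 -0.26 -0.009 0 0 -0.225 | 0.085 -0.311 -0.26 -0.009 0 0 -0.225 | 0.085 -0.311 -0.26 -0.009 0 0 -0.225' > rows.txt && python3 inch.py rows.txt && python3 - <<'E'
from h import *
print(arm.sense()['joint_positions'])
go((.50,.09,.24),195)
im=arm.get_image("wrist");cv2.imwrite('pics/w_lid.png',im[:,:,::-1])
E
```

```text
clock: 1.1
ee_pos: [0.3919, 0.308, 0.2402]
tool_rot: [0.0, 0.003, 1.0, -0.0]
contact_force: [0.2, -0.1, 0.1]
finger_gap: 0.0849
grip_force: 0.0
[-0.9642  0.1199  0.2317  1.8832 -0.0294  1.1422  0.8429]
at [0.3919 0.308  0.2402] xang 179.65054157871236 shift [-0.1095 -0.2173  0.0004] rz -0.26789858784944015
```

```bash
echo '0.085 -0.11 -0.217 0 0 0 -0.268 | 0.085 -0.11 -0.217 0 0 0 -0.268 | 0.085 -0.11 -0.217 0 0 0 -0.268 | 0.085 -0.11 -0.217 0 0 0 -0.268 | 0.085 -0.11 -0.217 0 0 0 -0.268 | 0.085 -0.11 -0.217 0 0 0 -0.268' > rows.txt && python3 inch.py rows.txt && python3 - <<'E'
from h import *
np.save('bincam.npy',np.array(cam("wrist"),dtype=object),allow_pickle=True)
im=arm.get_image("wrist");cv2.imwrite('pics/w_bin.png',im[:,:,::-1])
go((.46,-.34,.21),178)
E
```

```text
clock: 1.9
ee_pos: [0.4996, 0.096, 0.2399]
tool_rot: [-0.0, -0.135, 0.991, 0.001]
contact_force: [0.5, -0.4, 0.1]
finger_gap: 0.0847
grip_force: 0.0
at [0.4994 0.0966 0.2399] xang -164.4014218623755 shift [ 0.1553 -0.41    0.0295] rz 0.30715313217103907
```

View pics/w_bin.png

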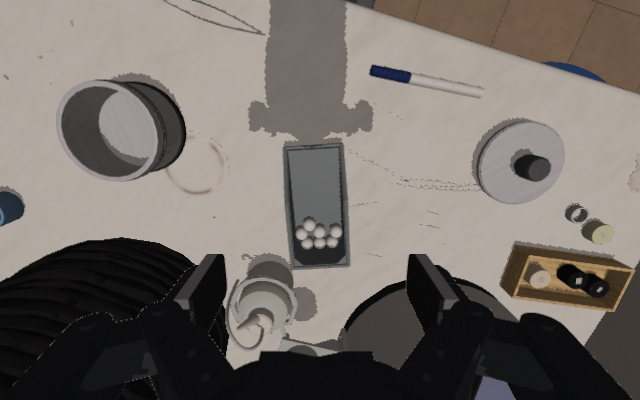

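The wrist view shows the bin with front corners at about (284,146)/(344,143) and back corners at (292,269)/(349,265), seven balls at (297–337, 220–245), the lid plate around (521,162) and the jar rim around (110,130). I'll enlarge the bin and fit the circles.

```bash
python3 - <<'E'
import cv2
i=cv2.imread('pics/w_bin.png')
cv2.imwrite('pics/crop1.png',cv2.resize(i[135:275,265:365],None,fx=4.2,fy=4.2,interpolation=cv2.INTER_CUBIC))
E
```

```text
(no output)
```

View pics/crop1.png

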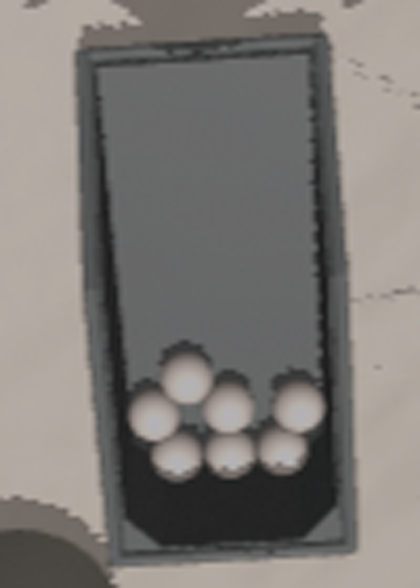

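Crop (4.2x, offset 265,135): lip outer corners (77,50)/(326,37), back top outer corners (112,562)/(355,550), seven balls in two to three rows near the back.

```bash
python3 - <<'E'
from h import *
C=tuple(np.load('bincam.npy',allow_pickle=True));C=tuple(np.array(c,float) for c in C)
Q=lambda u,v,z:onz("wrist",(265+u/4.2,135+v/4.2),z,C)
f=Q(77,50,.021),Q(326,37,.021);k=Q(112,562,.055),Q(355,550,.055)
fm=sum(f)/2;km=sum(k)/2
print("outer",f,k,np.linalg.norm(f[0]-f[1]),np.linalg.norm(k[0]-k[1]))
print(fm,km,np.linalg.norm((km-fm)[:2]),np.degrees(np.arctan2(*(km-fm)[1::-1])))
for a in(f,k):e=a[0]-a[1];print("edge dir",np.degrees(np.arctan2(e[1],e[0]))-90, )
fi=Q(100,66,.021),Q(310,55,.021);ki=Q(125,547,.055),Q(342,540,.055)
print("inner w",np.linalg.norm(fi[0]-fi[1]),np.linalg.norm(ki[0]-ki[1]),(fi[0]+fi[1])/2,(ki[0]+ki[1])/2)
# circles
im=cv2.imread('pics/w_bin.png')
# jar rim & lid: extremes of contour
def ell(roi,f,z,rad):
    x0,y0,x1,y1=roi;m=f(im[y0:y1,x0:x1].astype(int)).astype(np.uint8)
    c=max(cv2.findContours(m,0,1)[0],key=cv2.contourArea).reshape(-1,2)+[x0,y0]
    e=cv2.fitEllipse(cv2.convexHull(c.astype(np.int32)));W=np.array([onz("wrist",p,z,C) for p in cv2.convexHull(c.astype(np.int32))[:,0]])
    A=np.c_[2*W[:,:2],np.ones(len(W))];s=np.linalg.lstsq(A,(W[:,:2]**2).sum(1),rcond=None)[0]
    print(e,s[:2],np.sqrt(s[2]+s[0]**2+s[1]**2))
print("knob px proj of lid circle check")
for c,r,z in(((.5007,-.1266),.05,.066),((.4242,.3192),.05,.019)):
    t=np.linspace(0,2*np.pi,60);p=proj("wrist",np.c_[c[0]+r*np.cos(t),c[1]+r*np.sin(t),0*t+z],C);print(p.min(0),p.max(0))
print("knob top by wrist",onz("wrist",(540,168),.049,C), "lid plate",onz("wrist",(521,163),.019,C),"jar",onz("wrist",(110,130),.066,C))
print(im[162,[482,490,500,515]].tolist(),im[130,[55,60,63,70,80,120,150,157,165]].tolist())
E
```

```text
outer (array([0.4838, 0.053 , 0.021 ]), array([0.4622, 0.118 , 0.021 ])) (array([0.6153, 0.0987, 0.055 ]), array([0.5935, 0.1635, 0.055 ])) 0.0684886911615745 0.06841843272154573
[0.473  0.0855 0.021 ] [0.6044 0.1311 0.055 ] 0.13909902069539798 19.14360108025827
edge dir -161.5477381457345
edge dir -161.3845060034938
inner w 0.057985730594086606 0.060859665304124594 [0.4772 0.0876 0.021 ] [0.6006 0.13   0.055 ]
knob px proj of lid circle check
[43.5441 65.3778] [148.6741 170.5648]
[472.9965 113.9161] [560.3863 198.8306]
knob top by wrist [0.4274 0.3286 0.049 ] lid plate [0.428  0.3271 0.019 ] jar [ 0.5064 -0.1135  0.066 ]
[[145, 145, 151], [151, 151, 158], [149, 150, 156], [35, 33, 35]] [[163, 170, 178], [156, 156, 162], [61, 61, 64], [59, 58, 62], [59, 59, 63], [152, 152, 158], [149, 149, 155], [72, 71, 76], [40, 39, 41]]
```

```bash
echo '0.085 0.155 -0.41 0.02 0 0 0.307 | 0.085 0.155 -0.41 0.02 0 0 0.307 | 0.085 0.155 -0.41 0.02 0 0 0.307 | 0.085 0.155 -0.41 0.02 0 0 0.307 | 0.085 0.155 -0.41 0.02 0 0 0.307 | 0.085 0.155 -0.41 0.02 0 0 0.307 | 0.085 0.155 -0.41 0.02 0 0 0.307 | 0.085 0.155 -0.41 0.02 0 0 0.307' > rows.txt && python3 inch.py rows.txt && python3 - <<'E'
from h import *
print(arm.sense()['joint_positions'])
arm.get_image("wrist");C=cam("wrist");np.save('scoopcam.npy',np.array(C,dtype=object),allow_pickle=True)
im=arm.get_image("wrist")[:,:,::-1];cv2.imwrite('pics/w_scoop.png',im)
for n,m in(("black",(im.max(2)<45)),):
    m=m.astype(np.uint8);m[250:]=0
    for c in cv2.findContours(m,0,1)[0]:
        if cv2.contourArea(c)>150:print(n,cv2.contourArea(c),cv2.minAreaRect(c),cv2.boundingRect(c))
E
```

```text
clock: 2.95
ee_pos: [0.458, -0.3459, 0.2199]
tool_rot: [-0.001, 0.022, 1.0, -0.001]
contact_force: [0.5, 0.6, -0.3]
finger_gap: 0.0851
grip_force: 0.0
[-0.0009  0.3401  0.723   1.7517 -0.242   1.1414  2.3221]
black 360.0 ((505.9746398925781, 200.98072814941406), (31.464330673217773, 94.20191192626953), 37.23483657836914) (481, 171, 67, 78)
black 386.0 ((489.67999267578125, 191.25999450683594), (43.0, 90.80001068115234), 36.869895935058594) (460, 162, 75, 79)
black 1240.0 ((318.0, 152.5), (85.0, 16.0), 90.0) (310, 110, 17, 86)
black 356.0 ((167.62265014648438, 102.67923736572266), (22.801851272583008, 19.779918670654297), 74.05460357666016) (156, 92, 24, 24)
black 439.0 ((158.44296264648438, 20.51006507873535), (43.678043365478516, 11.701545715332031), 79.99201965332031) (149, 0, 20, 42)
```

View pics/w_scoop.png

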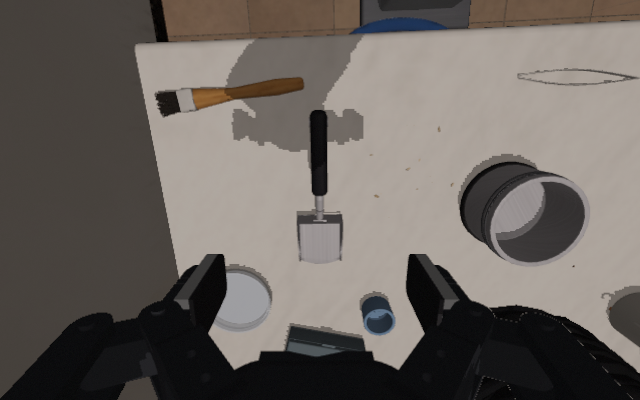

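The grip is at (318,110–196), nearly vertical in the picture. The pan spans (297–343, 212–263) with its lip at (321,263), and the jar is at (535,218).

```bash
python3 - <<'E'
from h import *
C=tuple(np.array(c,float) for c in np.load('scoopcam.npy',allow_pickle=True))
Q=lambda u,v,z:onz("wrist",(u,v),z,C)
a=Q(318,110,.068);b=Q(319,196,.068);l=Q(321,263,.002);w=Q(297,236,.012),Q(343,236,.012)
print(a,b,(a+b)/2,np.linalg.norm(a-b),"lip",l,w)
d=l-a;yaw=np.degrees(np.arctan2(d[1],d[0]));print("yaw",yaw,"grip from lip",l[:2]-.153*np.array([np.cos(np.radians(yaw)),np.sin(np.radians(yaw))]))
print("jar",Q(537,220,.066))
go(np.r_[((a+b)/2)[:2],.044],yaw+180)
E
```

```text
[ 0.3902 -0.3382  0.068 ] [ 0.4717 -0.3404  0.068 ] [ 0.4309 -0.3393  0.068 ] 0.08157243556402109 lip [ 0.5821 -0.3413  0.002 ] (array([ 0.5385, -0.3693,  0.012 ]), array([ 0.5408, -0.3131,  0.012 ]))
yaw -0.9145707173980917 grip from lip [ 0.4291 -0.3389]
jar [ 0.5067 -0.1206  0.066 ]
at [ 0.4603 -0.3408  0.2196] xang 177.88667857824734 shift [0.0293 0.0001 0.1756] rz -0.020922146701588554
```

```bash
echo '0.06 0.029 0 0.06 0 0 -0.02 | 0.06 0.029 0 0.12 0 0 -0.02 | 0.06 0.029 0 0.165 0 0 -0.02 | 0.06 0.029 0 0.176 0 0 -0.02 | 0.06 0.029 0 0.176 0 0 -0.02 | 0.0 0.029 0 0.176 0 0 -0.02 | 0.0 0.029 0 0.176 0 0 -0.02 | 0.0 0.029 0 0.176 0 0 -0.02' > rows.txt && python3 inch.py rows.txt 110
echo '0.0 0 0 0 0 0 0 | 0.0 0 0 0 0 0 0 | 0.0 0 0 -0.02 0 0 0 | 0.0 0 0 -0.06 0 0 0 | 0.0 0 0 -0.12 0 0 0 | 0.0 0 0 -0.16 0 0 0 | 0.0 0 0 -0.16 0 0 0' > rows.txt && python3 inch.py rows.txt && python3 - <<'E'
from h import *
print(arm.sense()['joint_positions'])
np.save('heldcam.npy',np.array(cam("wrist"),dtype=object),allow_pickle=True)
im=arm.get_image("wrist")[:,:,::-1];cv2.imwrite('pics/w_held.png',im)
E
```

```text
clock: 4.05
ee_pos: [0.4312, -0.3418, 0.0454]
tool_rot: [0.001, 0.009, 1.0, -0.0]
contact_force: [-0.7, 0.4, 4.4]
finger_gap: 0.014
grip_force: 107.1
clock: 4.92
ee_pos: [0.4317, -0.3431, 0.2082]
tool_rot: [0.003, 0.01, 1.0, -0.002]
contact_force: [-0.1, 0.3, -1.9]
finger_gap: 0.014
grip_force: 107.4
[-0.0097  0.3032  0.7401  1.8232 -0.2303  1.0951  2.3644]
```

View pics/w_held.png

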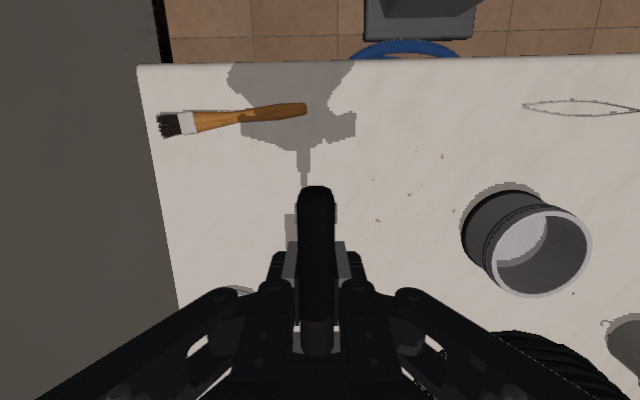

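The scoop is held, with the grip centred between the pads and the pan hidden under the gripper. Next I'll work out the hover pose over the bin, with clearance to the glass bottle behind it.

```bash
cat >> h.py <<'E'
LIP=np.array([-.1527,0,.0454])
def golip(binc,yaw,bx,by,z,p,lip=LIP):
    """shift/rotvec to put the lip at (bx,by) in a frame at binc with yaw(deg), height z, nose-down p(deg)"""
    s=arm.sense();q=s["tool_rot"];M=R.from_quat([q[1],q[2],q[3],q[0]])
    Y=R.from_euler('z',yaw,degrees=True)
    N=Y*R.from_euler('y',p,degrees=True)*R.from_matrix(np.array([[-1,0,0],[0,1,0],[0,0,-1.]]))
    L=np.r_[binc[:2],0]+Y.apply([bx,by,0])+[0,0,z]
    T=L-N.apply(lip)
    print("tcp",T,"shift",M.inv().apply(T-s["ee_pos"]),"rv",(M.inv()*N).as_rotvec())
def lipnow(binc,yaw,lip=LIP):
    s=arm.sense();q=s["tool_rot"];M=R.from_quat([q[1],q[2],q[3],q[0]])
    L=s["ee_pos"]+M.apply(lip)
    fx=-M.as_matrix()[:,0]
    Y=R.from_euler('z',yaw,degrees=True);print("lip in frame",Y.inv().apply(L-np.r_[binc[:2],0]),"yaw",np.degrees(np.arctan2(fx[1],fx[0]))-yaw,"nose-down",-np.degrees(np.arcsin(fx[2])),"F",s["contact_force"])
E
python3 - <<'E'
from h import *
b=onz("scene",(345.7,188),0);print("glass",b,proj("scene",[b+[0,0,h] for h in(.08,.1,.12,.15)]))
golip((.5375,.106),18.9,-.01,0,.165,0)
E
```

```text
glass [0.6597 0.0646 0.    ] [[347.1407 166.3515]
 [347.5164 160.6906]
 [347.8986 154.9252]
 [348.4844 146.0759]]
tcp [0.3836 0.0533 0.2104] shift [ 0.0545  0.3941 -0.005 ] rv [-0.0012  0.0024 -0.3487]
```

```bash
echo '0 0.016 0.409 -0.005 0 0 -0.349 | 0 0.016 0.409 -0.005 0 0 -0.349 | 0 0.016 0.409 -0.005 0 0 -0.349 | 0 0.016 0.409 -0.005 0 0 -0.349 | 0 0.016 0.409 -0.005 0 0 -0.349 | 0 0.016 0.409 -0.005 0 0 -0.349 | 0 0.016 0.409 -0.005 0 0 -0.349 | 0 0.016 0.409 -0.005 0 0 -0.349' > rows.txt && python3 inch.py rows.txt 
echo '0 0 0 0.05 0 0 0 | 0 0 0 0.05 0 0 0' > rows.txt && python3 inch.py rows.txt
python3 - <<'E'
from h import *
print(arm.sense()['joint_positions'])
lipnow((.5375,.106),18.9)
for n in("scene","side"):cv2.imwrite(f'pics/{n}_hov.png',arm.get_image(n)[:,:,::-1])
lipnow((.5375,.106),18.9)
a=cv2.imread('pics/scene_hov.png')[140:240,255:365];b=cv2.imread('pics/side_hov.png')[190:260,250:345]
a=cv2.resize(a,None,fx=5,fy=5,interpolation=2)[:500];b=cv2.resize(b,(248,183),interpolation=2)
o=np.zeros((500,800,3),np.uint8);o[:,:550]=a;o[:183,552:]=b;cv2.imwrite('pics/hov.png',o)
E
```

```text
clock: 5.98
ee_pos: [0.4203, 0.0705, 0.2077]
tool_rot: [-0.002, -0.168, 0.986, -0.0]
contact_force: [-0.2, -1.0, -1.4]
finger_gap: 0.014
grip_force: 107.9
clock: 6.22
ee_pos: [0.4178, 0.0655, 0.1557]
tool_rot: [-0.005, -0.163, 0.987, -0.001]
contact_force: [-0.8, 1.0, -1.4]
finger_gap: 0.014
grip_force: 107.8
[-0.604   0.0787  0.3645  2.1379 -0.0327  0.9413  1.6781]
lip in frame [0.0258 0.0002 0.1087] yaw -0.09181761115607401 nose-down 0.6302783414531246 F [-0.7948  0.995  -1.4093]
lip in frame [0.0303 0.0001 0.1135] yaw -0.0869344478349312 nose-down 0.09874238823493087 F [ 0.6028 -0.2594 -1.1241]
```

View pics/hov.png

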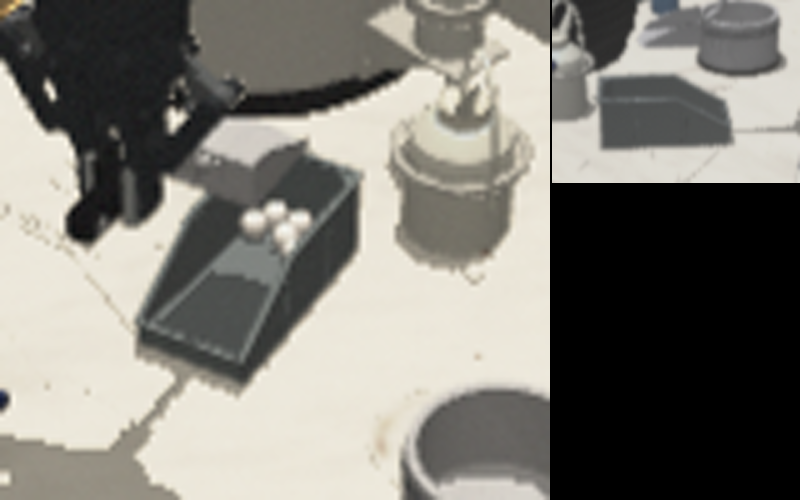

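The pan hovers over the bin: back-right bottom corner at about (258,203), back-left at about (170,178), lip right at about (308,150). Bin lip corners are at (138,325)/(242,362) and back-right top at (362,178). I'll compare these with the projections.

```bash
python3 - <<'E'
from h import *
P=lambda X:(proj("scene",X)-[255,140])*5
s=arm.sense();q=s["tool_rot"];M=R.from_quat([q[1],q[2],q[3],q[0]])
for n,l in(("backR",[-.0847,-.027,.0454]),("backL",[-.0847,.027,.0454]),("sideR front",[-.148,-.027,.0434]),("backR top",[-.0847,-.027,.0194])):
    print(n,P(s["ee_pos"]+M.apply(l)))
Y=R.from_euler('z',18.9,degrees=True)
for c in((.5375,.106),(.5387,.1083),(.5345,.1014)):
    f=lambda x,y,z:P(np.r_[c,0]+Y.apply([x,y,z]))[0]
    print(c,"lipL",f(-.069,.034,.021),"lipR",f(-.069,-.034,.021),"botR",f(-.069,-.034,0),"backR",f(.069,-.034,.055))
im=cv2.imread('pics/scene_hov.png')
# bin lip corners / pan corners refined
g=cv2.cvtColor(im,cv2.COLOR_BGR2GRAY).astype(int)
print(g[176:184,284:312])
E
```

```text
backR [[256.913  192.4489]]
backL [[169.1289 160.3292]]
sideR front [[315.3729 125.6643]]
backR top [[256.9349 153.5658]]
(0.5375, 0.106) lipL [132.7443 319.3139] lipR [239.6835 361.2939] botR [239.8747 389.3994] backR [361.7486 173.4525]
(0.5387, 0.1083) lipL [131.7948 316.2455] lipR [238.5742 358.1171] botR [238.7761 386.2178] backR [360.5362 170.6647]
(0.5345, 0.1014) lipL [133.8015 325.9597] lipR [241.0704 368.1752] botR [241.2486 396.2912] backR [363.4072 179.4884]
[[ 34  31  40 117 227 204 189 169 145 106 101  98  97  97  97  95  97  98
   99  97  97  92  86  88  87  86  77  64]
 [ 32  29  27 104 229 228 227 226 206 169 158 134  97  96  96  98  98  96
   97  97  97  94  86  86  85  78  65  63]
 [ 31  31  30 103 229 227 227 226 226 227 223 186 109  92  89  94  96  96
   96  97  97  93  87  87  77  62  64  65]
 [ 33  32  33 109 228 227 226 225 225 225 212 161 113  72  69  80  91  89
   92  97  98  94  89  84  65  71  72  70]
 [ 33  32  59 147 229 228 228 227 226 212 159 115  75  59  57  58  63  69
   81  88  94  92  86  67 114 166 166 153]
 [ 33  41 110 209 228 229 228 228 220 154 118  74  55  56  57  58  57  57
   58  69  87 116 102 104 192 237 238 227]
 [ 43 101 184 229 230 230 228 226 186 120  79  68  57  57  59  57  57  57
   57  86 161 195 194 174 214 228 229 214]
 [100 185 229 229 230 230 228 208 133  89  69  57  58  57  59  57  58  58
   66 136 233 238 237 226 174 191 194 175]]
```

```bash
python3 - <<'E'
from h import *
s=arm.sense();q=s["tool_rot"];M=R.from_quat([q[1],q[2],q[3],q[0]]);print(s['moment'])
for n in("side","scene"):
    for p in(0,6):
        G=np.array([0,0,-.0166]);Rp=R.from_euler('y',p,degrees=True)
        pts=[[-.0847,-.027,.0454],[-.0847,.027,.0454],[-.1527,0,.0454],[-.148,.027,.0434],[-.148,-.027,.0434],[-.0847,.027,.0194]]
        print(n,p,[*proj(n,[s["ee_pos"]+M.apply(Rp.apply(np.array(l)-G)+G) for l in pts]).round(1)])
a=cv2.imread('pics/side0.png').astype(int);b=cv2.imread('pics/side_hov.png').astype(int)
d=np.abs(a-b).max(2)>14
print("cols 266..330")
for v in range(185,226):print(v,''.join('#' if x else '.' for x in d[v,262:345]))
E
```

```text
[-0.001   0.0791  0.0014]
side 0 [array([305.6, 199.5]), array([306.7, 206.4]), array([281.4, 203.6]), array([283.2, 206.4]), array([283. , 199.5]), array([306.6, 197.4])]
side 6 [array([308.1, 202.3]), array([309.3, 209.3]), array([284.2, 208.8]), array([285.9, 211.6]), array([285.6, 204.5]), array([308.2, 200.4])]
scene 0 [array([306.4, 178.5]), array([288.8, 172.1]), array([310.3, 161.8]), array([300.9, 159.1]), array([318.1, 165.1]), array([288.6, 164.3])]
scene 6 [array([305.1, 182.4]), array([287.5, 176. ]), array([308.9, 167.7]), array([299.6, 164.8]), array([316.7, 170.9]), array([287.8, 167.8])]
cols 266..330
185 ....................................................#######.##.##.....##.##########
186 ....................................................######.########################
187 ....................................................#####.###############.########.
188 ....................................................####.#########################.
189 ...................................................#####.##################.#####..
190 ..............................
[... 2433 characters left out ...]
 ...................................................................................
219 ...................................................................................
220 ...................................................................................
221 ...................................................................................
222 ...................................................................................
223 ...................................................................................
224 ...................................................................................
225 ...................................................................................
```

```bash
python3 - <<'E'
from h import *
s=arm.sense();q=s["tool_rot"];M=R.from_quat([q[1],q[2],q[3],q[0]])
Y=R.from_euler('z',18.9,degrees=True)
for c in((.5375,.106),(.5387,.1083),(.5345,.1014)):
    f=lambda x,y,z:proj("side",np.r_[c,0]+Y.apply([x,y,z]))[0].round(1)
    print(c,"nearbackbot",f(.069,.034,0),"nearfrontbot",f(-.069,.034,0),"nearbacktop",f(.069,.034,.055))
b=cv2.cvtColor(cv2.imread('pics/side_hov.png'),cv2.COLOR_BGR2GRAY).astype(int)
print(b[212:250,275]);print(b[240,262:276],b[240,308:325]);print(b[236:250,315])
# triangulated pan points from both views
for n,a,c in(("backL bottom",(289,175.5),(307,209.5)),("lip",None,None)):
    if a:print(n,tri([("scene",a),("side",c)]),"pred",s["ee_pos"]+M.apply([-.0847,.027,.0454]))
# scene diff of pan area
a=cv2.imread('pics/scene0.png').astype(int);h=cv2.imread('pics/scene_hov.png').astype(int);d=np.abs(a-h).max(2)>14
for v in range(160,186):print(v,''.join('#' if x else '.' for x in d[v,280:325]))
E
```

```text
(0.5375, 0.106) nearbackbot [268.6 246.8] nearfrontbot [318.4 245.2] nearbacktop [267.8 228.6]
(0.5387, 0.1083) nearbackbot [267.9 247.1] nearfrontbot [317.8 245.5] nearbacktop [267.1 228.9]
(0.5345, 0.1014) nearbackbot [270.2 246.2] nearfrontbot [319.9 244.6] nearbacktop [269.4 228. ]
[123 169 209 219 219 215 187 133  92  80  78  78  78  79  83  96 101  87
  80  79  79  79  79  80  80  80  80  81  80  80  81  81  81  85 112 168
 207 215]
[211 211 212 213 214 201 152 101  83  81  80  80  81  80] [ 83  83  83  84  83  84  84  84  85  91 126 171 187 189 190 189 190]
[ 96  95  86  84  84  84  85  85  98 140 187 213 218 220]
backL bottom [0.4924 0.1178 0.1038] pred [0.4931 0.1196 0.1136]
160 ######......###########......................
161 #########..###...#####.......................
162 #########..######............................
163 #########...########.#####...................
164 #########..################..................
165 #########.####################...............
166 ##########################..###..............
167 #########################.###..##..##........
168 ###
[... 192 characters left out ...]

172 ##################################...........
173 ######################.##########............
174 #####################.##########.............
175 ####################.##########..............
176 ########.##########.###########..............
177 ########.....#####.###########...............
178 ########.......##############................
179 ########..........##########.................
180 ########..............#####..................
181 ########...............###...................
182 #######......................................
183 ######.......................................
184 #####........................................
185 ###..........................................
```

```bash
sed -i 's/^LIP=.*/LIP=np.array([-.1486,0,.0546])/' h.py; cat >> h.py <<'E'
B=(.537,.105)
E
python3 - <<'E'
from h import *
lipnow(B,18.9)
golip(B,18.9,0.0,.0005,.05,10.5);golip(B,18.9,0.0,.0005,.016,10.5)
E
```

```text
lip in frame [0.027  0.0009 0.1043] yaw -0.0869344478349312 nose-down 0.09874238823493087 F [ 0.6028 -0.2594 -1.1241]
tcp [0.408  0.0614 0.1308] shift [ 0.0146 -0.0007  0.0285] rv [-0.0002  0.1815 -0.0015]
tcp [0.408  0.0614 0.0968] shift [ 0.0146 -0.0007  0.0625] rv [-0.0002  0.1815 -0.0015]
```

```bash
echo '0 0.015 -0.001 0.028 0 0.18 0 | 0 0.015 -0.001 0.028 0 0.18 0 | 0 0.015 -0.001 0.045 0 0.18 0 | 0 0.015 -0.001 0.062 0 0.18 0 | 0 0.015 -0.001 0.062 0 0.18 0' > rows.txt && python3 inch.py rows.txt; python3 - <<'E'
from h import *
lipnow(B,18.9);golip(B,18.9,0.0,.0005,.01,10.5)
for n in("scene","side"):cv2.imwrite(f'pics/{n}_in.png',arm.get_image(n)[:,:,::-1])
a=cv2.imread('pics/scene0.png').astype(int);h=cv2.imread('pics/scene_in.png').astype(int);d=np.abs(a-h).max(2)>14
for v in range(165,220,1):print(v,''.join('#' if x else '.' for x in d[v,275:330]))
E
```

```text
clock: 6.95
ee_pos: [0.4083, 0.0619, 0.0985]
tool_rot: [-0.087, -0.163, 0.983, -0.014]
contact_force: [-0.2, 0.8, -0.8]
finger_gap: 0.014
grip_force: 107.8
lip in frame [0.0009 0.0009 0.0186] yaw -0.01615826746183302 nose-down 10.142272999695455 F [-0.1765  0.8356 -0.8459]
tcp [0.408  0.0614 0.0908] shift [-0.001  -0.0004  0.0077] rv [ 0.0005  0.0062 -0.0003]
165 ######################.................................
166 ######################.................................
167 ######################.................................
168 ######################.................................
169 #######################................................
170 ######################.................................
171 #######################................................
172 ########################...............................
173 #########################..............................
174 ##########################.............................
175 #########################.#............................
176 ################...#########...........................
177 ##############
[... 1861 characters left out ...]
..############..........................
209 ......................######...........................
210 .........................###...........................
211 .......................................................
212 .......................................................
213 .......................................................
214 ...............###.....................................
215 ...............###.....................................
216 ..............####.....................................
217 .............####......................................
218 ............####.......................................
219 ...........####........................................
```

```bash
for i in 1; do echo '0 -0.001 -0.0005 0.006 0 0 0 | 0 -0.001 -0.0005 0.006 0 0 0' > rows.txt && python3 inch.py rows.txt; done; python3 -c "
from h import *
lipnow(B,18.9)"
```

```text
clock: 7.3
ee_pos: [0.4083, 0.0616, 0.0914]
tool_rot: [-0.088, -0.164, 0.982, -0.015]
contact_force: [0.7, -0.5, -1.0]
finger_gap: 0.0142
grip_force: 107.8
lip in frame [0.0006 0.0006 0.0112] yaw 0.017750955034745886 nose-down 10.280439873695451 F [ 0.6924 -0.5416 -0.953 ]
```

```bash
echo '0 -0.001 0 0.004 0 0 0 | 0 -0.001 0 0.004 0 0 0' > rows.txt && python3 inch.py rows.txt;python3 -c "
from h import *
lipnow(B,18.9)"; echo '0 -0.001 0 0.004 0 0 0 | 0 -0.001 0 0.004 0 0 0' > rows.txt && python3 inch.py rows.txt; python3 -c "
from h import *
lipnow(B,18.9)"
```

```text
clock: 7.55
ee_pos: [0.4083, 0.0616, 0.0868]
tool_rot: [-0.089, -0.164, 0.982, -0.015]
contact_force: [-0.7, -0.5, -1.7]
finger_gap: 0.014
grip_force: 107.8
lip in frame [0.0006 0.0007 0.0064] yaw 0.02751873710063535 nose-down 10.353265123890514 F [-0.7055 -0.5092 -1.6974]
clock: 7.8
ee_pos: [0.4089, 0.0618, 0.0827]
tool_rot: [-0.089, -0.164, 0.982, -0.015]
contact_force: [0.5, 0.7, -1.0]
finger_gap: 0.0141
grip_force: 107.9
lip in frame [0.0012 0.0006 0.0024] yaw 0.020558939751104788 nose-down 10.308623520212702 F [ 0.5182  0.7073 -1.0273]
```

```bash
echo '0 0 0 0.003 0 0 0 | 0 0 0 0.003 0 0 0' > rows.txt && python3 inch.py rows.txt;echo '0 0 0 0.003 0 0 0 | 0 0 0 0.003 0 0 0' > rows.txt && python3 inch.py rows.txt; python3 -c "
from h import *
lipnow(B,18.9)
h=cv2.imread('pics/side0.png').astype(int);d=arm.get_image('side')[:,:,::-1];cv2.imwrite('pics/side_c.png',d);d=np.abs(h-d).max(2)>14
for v in range(205,242):print(v,''.join('#' if x else '.' for x in d[v,265:345]))"
```

```text
clock: 8.05
ee_pos: [0.4081, 0.0615, 0.0804]
tool_rot: [-0.089, -0.164, 0.982, -0.015]
contact_force: [-3.1, -1.0, 5.8]
finger_gap: 0.0141
grip_force: 108.9
clock: 8.3
ee_pos: [0.4071, 0.0613, 0.0775]
tool_rot: [-0.089, -0.164, 0.982, -0.014]
contact_force: [-4.2, -0.1, 6.3]
finger_gap: 0.0137
grip_force: 109.0
lip in frame [-0.0007  0.0009 -0.003 ] yaw 0.03384398535910549 nose-down 10.390246673781723 F [-4.1842 -0.1136  6.3201]
205 ......................................................................##########
206 .................................................................###############
207 ..............................................................##################
208 ..............................................................##################
209 ..............................................................##################
210 ...........................................................#####################
211 ..........................................................######################
212 .........................................................####.######
[... 1777 characters left out ...]
.......#############
234 ...............................................####................#############
235 .................................................##................#############
236 ..................................................#................#############
237 ...................................................................#############
238 ................................................................################
239 .....................................................###########################
240 .....................................................###########################
241 ......................................................##......#.################
```

```bash
sed -i 's/^LIP=.*/LIP=np.array([-.1545,0,.0406])/' h.py; python3 -c "
from h import *
lipnow(B,18.9)
golip(B,18.9,.02,.0,.0075,9.5)
golip(B,18.9,.04,.0,.0055,8.5)
golip(B,18.9,.055,.0,.004,8)
golip(B,18.9,.064,.0,.003,8)"
```

```text
lip in frame [0.0076 0.0009 0.0097] yaw 0.032261527619500185 nose-down 10.388149947811243 F [-5.3327 -0.7887  6.3628]
tcp [0.4181 0.0643 0.073 ] shift [-0.012  -0.0008  0.0023] rv [ 0.0007 -0.0155  0.0005]
tcp [0.436  0.0704 0.0685] shift [-0.0314 -0.0008  0.0034] rv [ 0.0007 -0.033   0.0005]
tcp [0.4496 0.0751 0.0657] shift [-0.0461 -0.0008  0.0035] rv [ 0.0007 -0.0417  0.0005]
tcp [0.4581 0.078  0.0647] shift [-0.0551 -0.0008  0.0029] rv [ 0.0007 -0.0417  0.0005]
```

```bash
echo '0 -0.006 -0.0008 0.0015 0 -0.008 0 | 0 -0.012 -0.0008 0.0023 0 -0.015 0 | 0 -0.022 -0.0008 0.003 0 -0.024 0 | 0 -0.031 -0.0008 0.0034 0 -0.033 0 | 0 -0.031 -0.0008 0.0034 0 -0.033 0' > rows.txt && python3 inch.py rows.txt;python3 -c "
from h import *
lipnow(B,18.9)
golip(B,18.9,.055,.0,.004,8)
golip(B,18.9,.066,.0,.003,8)
h=cv2.imread('pics/side0.png').astype(int);d=arm.get_image('side')[:,:,::-1];d=np.abs(h-d).max(2)>14
for v in range(212,236):print(v,''.join('#' if x else '.' for x in d[v,265:335]))"
```

```text
clock: 8.98
ee_pos: [0.4371, 0.0705, 0.0688]
tool_rot: [-0.072, -0.164, 0.984, -0.012]
contact_force: [-1.7, -0.9, 5.9]
finger_gap: 0.0139
grip_force: 109.2
lip in frame [ 0.0413 -0.0003  0.0062] yaw 0.012552719364776976 nose-down 8.339458961367258 F [-1.6941 -0.9036  5.8877]
tcp [0.4496 0.0751 0.0657] shift [-0.0136  0.0003  0.0011] rv [ 0.0002 -0.0059  0.0002]
tcp [0.46   0.0787 0.0647] shift [-0.0247  0.0003  0.0005] rv [ 0.0002 -0.0059  0.0002]
212 .................................................####################.
213 ...............................................######################.
214 .............................................########################.
215 ............................................#####..#################.#
216 ............................................#####..###########...#.#..
217 ...........................................###......#########..#.#####
218 ...........................................#####................######
219 ...........................................#####................######
220 ..........................................#
[... 452 characters left out ...]
.........................
227 ................................###########...........................
228 ...................................#######............................
229 ....................................#####............................#
230 .....................................##.........................######
231 ...............................................................#######
232 .............................................................#########
233 ............................................................##########
234 .................................................#..........##########
235 ................................................###.........##########
```

Good, smooth sliding with no side forces. Now I'll push on to the back wall.

```bash
echo '0 -0.008 0 0.0008 0 -0.004 0 | 0 -0.014 0 0.001 0 -0.006 0 | 0 -0.018 0 0.001 0 -0.006 0 | 0 -0.018 0 0.001 0 -0.006 0' > rows.txt && python3 inch.py rows.txt;python3 -c "
from h import *
lipnow(B,18.9)"; echo '0 -0.004 0 -0.0002 0 0 0 | 0 -0.008 0 -0.0004 0 0 0 | 0 -0.008 0 -0.0004 0 0 0' > rows.txt && python3 inch.py rows.txt;python3 -c "
from h import *
lipnow(B,18.9);cv2.imwrite('pics/scene_push.png',arm.get_image('scene')[:,:,::-1])"
```

```text
clock: 9.52
ee_pos: [0.4522, 0.0756, 0.0651]
tool_rot: [-0.071, -0.164, 0.984, -0.011]
contact_force: [-5.3, -1.4, 8.4]
finger_gap: 0.0139
grip_force: 109.6
lip in frame [ 0.0573 -0.0003  0.0029] yaw -0.001512512884648487 nose-down 8.2027755934741 F [-5.3415 -1.4414  8.4448]
clock: 9.9
ee_pos: [0.4592, 0.078, 0.0644]
tool_rot: [-0.071, -0.164, 0.984, -0.012]
contact_force: [-5.4, -2.3, 8.7]
finger_gap: 0.0141
grip_force: 109.7
lip in frame [ 0.0647 -0.0004  0.002 ] yaw -0.005983803324607351 nose-down 8.26071079955723 F [-5.3593 -2.2689  8.7026]
```

```bash
echo '0 -0.003 0 -0.0004 0 0 0 | 0 -0.005 0 -0.0006 0 0 0 | 0 -0.005 0 -0.0006 0 0 0' > rows.txt && python3 inch.py rows.txt;python3 -c "
from h import *
lipnow(B,18.9)"; echo '0 -0.003 0 -0.0003 0 0 0 | 0 -0.003 0 -0.0003 0 0 0' > rows.txt && python3 inch.py rows.txt;python3 -c "
from h import *
lipnow(B,18.9);h=arm.get_image('scene');cv2.imwrite('pics/scene_push.png',h[:,:,::-1])
g=h.min(2)[170:215,290:340]
for r in range(0,45):print(170+r,''.join('O' if x>150 else '+' if x>110 else '.' for x in g[r]))"
```

```text
clock: 10.32
ee_pos: [0.4593, 0.0784, 0.064]
tool_rot: [-0.076, -0.163, 0.984, -0.012]
contact_force: [-14.1, -3.5, 15.4]
finger_gap: 0.0141
grip_force: 110.6
lip in frame [0.0642 0.     0.0001] yaw -0.021999906395141267 nose-down 8.859753707264453 F [-14.1151  -3.5424  15.377 ]
clock: 10.58
ee_pos: [0.4594, 0.0785, 0.064]
tool_rot: [-0.079, -0.163, 0.983, -0.012]
contact_force: [-19.5, -5.2, 22.8]
finger_gap: 0.0144
grip_force: 111.4
lip in frame [ 0.064   0.0001 -0.0008] yaw -0.043075243391061946 nose-down 9.204234264330792 F [-19.5271  -5.231   22.8445]
170 ........................++OOOOOOOOOOOOOOOOOOO+.+++
171 ...........................++OOOOOOOOOOOOOO+O+..++
172 ..............................++OOOOOOOOOOO+OO+..+
173 ................................+++OOOOOOOO++OO+.+
174 ...................................+OOOOOOO++.+O++
175 ..................................++++OOOOOO++.+OO
176 ..................................+++OOOOOOO++..++
177 ..................................+..OOOOOOOO+....
178 .....................................OOOOOOOO+....
179 ..............+..................+...O
[... 1237 characters left out ...]
...+++++........+OOOOOOOOOOOOOOOOOOOOOOO
203 +++++++++...++++++.......+OOOOOOOOOOOOOOOOOOOOOOOO
204 .++++++....++++++........OOOOOOOOOOOOOOOOOOOOOOOOO
205 ..++++....+++++.+.......OOOOOOOOOOOOOOOOOOOOOOOOOO
206 .++++....+++++++.......OOOOOOOOOOOOOOOOOOOOOOOOOOO
207 .......+++++++++......+OOOOOOOOOOOOOOOOOOOOOOOOOOO
208 ........+++++++......+OOOOOOOOOOOOOOOOOOOOOOOOOOOO
209 ........+++++.+.....+OOOOOOOOOOOOOOOOOOOOOOOOOOOOO
210 ...........++......+OOOOOOOOOOOOOOOOOOOOOOOOOOOOOO
211 ...................OOOOOOOOOOOOOOOOOOOOOOOOOOOOOOO
212 ++................+OOOOOOOOOOOOOOOOOOOOOOOOOOOOOOO
213 ++++.............OOOOOOOOOOOOOOOOOOOOOOOOOOOOOOOOO
214 +++++++.........OOOOOOOOOOOOOOOOOOOOOOOOOOOOOOOOOO
```

```bash
echo '0 -0.004 0 -0.0015 0 0 0 | 0 -0.006 0 -0.002 0 0 0 | 0 -0.006 0 -0.002 0 0 0' > rows.txt && python3 inch.py rows.txt;python3 -c "
from h import *
lipnow(B,18.9);h=arm.get_image('scene');h=cv2.resize(h[165:215,270:340],None,fx=6,fy=6,interpolation=2);w=cv2.resize(arm.get_image('wrist'),None,fx=.58,fy=.58)
o=np.zeros((300,800,3),np.uint8);o[:,:420]=h;o[:232,428:799]=w;cv2.imwrite('pics/push.png',o[:,:,::-1])"
```

```text
clock: 11.0
ee_pos: [0.4599, 0.0793, 0.064]
tool_rot: [-0.085, -0.162, 0.983, -0.012]
contact_force: [-25.8, -4.9, 21.4]
finger_gap: 0.0142
grip_force: 111.4
lip in frame [ 0.064   0.0006 -0.0025] yaw -0.11552500757000317 nose-down 9.863218042970225 F [-25.7642  -4.874   21.3522]
```

View pics/push.png

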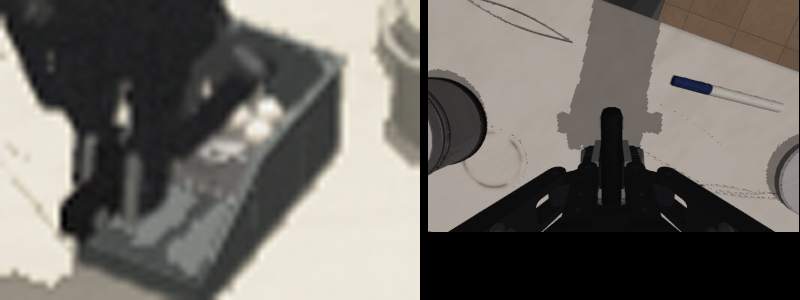

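Picture: the pan is in the bin, with two or more balls visible at scene pixels (314,183) and (313.5,186.5) around its front. The rest are hidden by the handle.

```bash
python3 -c "
from h import *
Y=R.from_euler('z',18.9,degrees=True)
for uv in((314.2,183.5),(313.5,187),(308,191)):
  for z in(.013,.018):print(uv,z,Y.inv().apply(onz('scene',uv,z)-np.r_[B,0]))
"; echo '0 -0.004 0 -0.001 0 0 0 | 0 -0.006 0 -0.001 0 0 0 | 0 -0.006 0 -0.001 0 0 0' > rows.txt && python3 inch.py rows.txt;python3 -c "
from h import *
lipnow(B,18.9)"
```

```text
(314.2, 183.5) 0.013 [0.0613 0.0043 0.013 ]
(314.2, 183.5) 0.018 [0.056  0.0014 0.018 ]
(313.5, 187) 0.013 [ 0.0465 -0.0017  0.013 ]
(313.5, 187) 0.018 [ 0.0414 -0.0045  0.018 ]
(308, 191) 0.013 [0.0233 0.0033 0.013 ]
(308, 191) 0.018 [0.0182 0.0004 0.018 ]
clock: 11.48
ee_pos: [0.46, 0.0794, 0.064]
tool_rot: [-0.092, -0.162, 0.982, -0.012]
contact_force: [-36.2, -8.3, 30.8]
finger_gap: 0.0142
grip_force: 112.6
lip in frame [ 0.0633  0.0006 -0.0043] yaw -0.14239863028216604 nose-down 10.597184422256401 F [-36.2426  -8.3134  30.8496]
```

Now rigid at 36 N: the lip is at the back wall. Next I'll relax the push and tilt the nose up about the pan's rear.

```bash
sed -i 's/^LIP=.*/LIP=np.array([-.1557,0,.0373])/' h.py; echo '0 0.008 0 0.003 0 0 0 | 0 0.013 0 0.003 0 0 0' > rows.txt && python3 inch.py rows.txt; python3 -c "
from h import *
lipnow(B,18.9)
golip(B,18.9,.065,0,.018,0)
golip(B,18.9,.0635,0,.028,-10)"
```

```text
clock: 11.72
ee_pos: [0.4603, 0.079, 0.0637]
tool_rot: [-0.077, -0.163, 0.984, -0.011]
contact_force: [-7.4, -0.9, 5.8]
finger_gap: 0.0141
grip_force: 109.5
lip in frame [0.067  0.0002 0.0029] yaw -0.05263144796830588 nose-down 8.878878775373167 F [-7.4297 -0.8636  5.8446]
tcp [0.4512 0.0756 0.0553] shift [ 0.0083 -0.0003  0.0098] rv [ 0.0028 -0.155  -0.0011]
tcp [0.4459 0.0738 0.0377] shift [ 0.0111 -0.0003  0.0281] rv [ 0.0027 -0.3295 -0.0014]
```

```bash
echo '0 0.003 0 0.003 0 -0.05 0 | 0 0.007 0 0.006 0 -0.1 0 | 0 0.010 0 0.0095 0 -0.155 0 | 0 0.012 0 0.015 0 -0.21 0 | 0 0.013 0 0.021 0 -0.27 0 | 0 0.014 0 0.027 0 -0.33 0 | 0 0.014 0 0.027 0 -0.33 0' > rows.txt && python3 inch.py rows.txt; python3 -c "
from h import *
lipnow(B,18.9)
i=arm.get_image('side');cv2.imwrite('pics/side_up.png',i[:,:,::-1])
h=cv2.imread('pics/side0.png').astype(int);d=np.abs(h-i[:,:,::-1]).max(2)>14
for v in range(212,236):print(v,''.join('#' if x else '.' for x in d[v,265:335]))
h=arm.get_image('scene');cv2.imwrite('pics/scene_up.png',h[:,:,::-1]);g=h.min(2)[170:205,290:335]
for r in range(0,35):print(170+r,''.join('O' if x>150 else '+' if x>110 else '.' for x in g[r]))"
```

```text
clock: 12.6
ee_pos: [0.4477, 0.0744, 0.0378]
tool_rot: [0.091, -0.163, 0.982, 0.016]
contact_force: [0.1, -1.3, -2.9]
finger_gap: 0.014
grip_force: 108.4
lip in frame [0.0655 0.     0.0297] yaw -0.01525015826955567 nose-down -10.553747956979358 F [ 0.1108 -1.287  -2.9366]
212 ............................................................##########
213 ............................................................##########
214 ............................................................##########
215 ............................................................########..
216 ............................................................##########
217 ..............................................#...###..........#######
218 ............................................#################.########
219 .........................................#############################
220 .........................................#############################
221 ........................................##############################
222 .........................................#############################
22
[... 2022 characters left out ...]

191 .................+OO+O+............+OOOOOOOOO
192 ....................+++...........+OOOOOOOOOO
193 .....+......++.......++...........OOOOOOOOOOO
194 ............+........+...........OOOOOOOOOOOO
195 ....................++..........+OOOOOOOOOOOO
196 ....................+..........+OOOOOOOOOOOOO
197 ....................+.........+OOOOOOOOOOOOOO
198 ...................+.........+OOOOOOOOOOOOOOO
199 ...................+.........OOOOOOOOOOOOOOOO
200 ..................+.........OOOOOOOOOOOOOOOOO
201 ..............+++++........+OOOOOOOOOOOOOOOOO
202 .............+++++........+OOOOOOOOOOOOOOOOOO
203 ............++++++.......+OOOOOOOOOOOOOOOOOOO
204 ...........++++++........OOOOOOOOOOOOOOOOOOOO
```

```bash
echo '0 0.003 0 -0.01 0 0 0 | 0 0.001 0 -0.03 0 -0.02 0 | 0 -0.005 0 -0.06 0 -0.04 0 | 0 -0.01 0 -0.09 0 -0.05 0 | 0 -0.016 0 -0.12 0 -0.05 0 | 0 -0.016 0 -0.12 0 -0.05 0 | 0 -0.016 0 -0.12 0 -0.05 0' > rows.txt && python3 inch.py rows.txt; python3 -c "
from h import *
lipnow(B,18.9);s=arm.sense();print(s['ee_pos'],s['contact_force'],s['joint_positions'])
h=arm.get_image('scene');cv2.imwrite('pics/scene_lift.png',h[:,:,::-1]);g=h.min(2)[130:205,280:330]
for r in range(0,75):print(130+r,''.join('O' if x>150 else '+' if x>110 else '.' for x in g[r]))"
```

```text
clock: 13.58
ee_pos: [0.4436, 0.0729, 0.1594]
tool_rot: [0.117, -0.163, 0.979, 0.02]
contact_force: [-0.9, -0.2, -2.5]
finger_gap: 0.0142
grip_force: 108.4
lip in frame [ 0.0613 -0.0001  0.1598] yaw 0.018354561863528573 nose-down -13.640236897452601 F [-0.8629 -0.1665 -2.4659]
[0.4436 0.0729 0.1594] [-0.8629 -0.1665 -2.4659] [-0.6096 -0.0274  0.3634  2.253  -0.0168  0.6771  1.6677]
130 ...........+...................................+OO
131 ..................................................
132 ..................................................
133 ..................................................
134 ..................................................
135 ............+.....................................
136 ..................................................
137 ..................................................
138 ..................................................
139 ..................................................
140 .........................+........................
141 ........................++.+++++++................
142 ......................+++.+OOOOOOO++++............

[... 2709 characters left out ...]
........++............+............OOOOO
193 OOOOOOO+.........+.............+............OOOOOO
194 OOOOOOO+........++.............+...........OOOOOOO
195 OOOOOO+........++..............+..........+OOOOOOO
196 OOOOOO+.......+...............+..........+OOOOOOOO
197 OOOOO+.......+................+.........+OOOOOOOOO
198 OOOOO+......+................+..........OOOOOOOOOO
199 OOOO+......+.................+.........OOOOOOOOOOO
200 OOOO+.....+.................+.........OOOOOOOOOOOO
201 OOO+....+++.................+........+OOOOOOOOOOOO
202 OOO+...+++++...............+........+OOOOOOOOOOOOO
203 OO+...+++++++++............+.......+OOOOOOOOOOOOOO
204 OO++.+++++++++++..........+.......+OOOOOOOOOOOOOOO
```

```bash
python3 -c "
from h import *
for u in((370,185),(376,205),(390,215),(410,220)):print(u,onz('scene',u,0))
J=(.503,-.122)
golip(J,-70,-.005,0,.11,-13.6)
for n in('scene',):
  t=np.linspace(0,6.28,80);p=(proj(n,np.c_[J[0]+.05*np.cos(t),J[1]+.05*np.sin(t),0*t+.066])-[200,150])*3;print(p.min(0),p.max(0))
  p=proj('side',np.c_[J[0]+.05*np.cos(t),J[1]+.05*np.sin(t),0*t+.066]);print(p.min(0),p.max(0))
a=cv2.cvtColor(cv2.imread('pics/side0.png'),cv2.COLOR_BGR2GRAY);print(a[199,298:345].tolist(),a[185:222,321].tolist())
"
```

```text
(370, 185) [ 0.7234  0.0272 -0.    ]
(376, 205) [ 0.6723 -0.0447  0.    ]
(390, 215) [ 0.6714 -0.0986 -0.    ]
(410, 220) [ 0.6979 -0.1485 -0.    ]
tcp [0.4465 0.0331 0.1096] shift [ 0.0209 -0.0386  0.0455] rv [ 0.3644 -0.0006  1.5086]
[403.6331 202.1081] [524.3398 287.8569]
[308.3133 188.6738] [339.3439 199.0727]
[225, 225, 225, 226, 225, 226, 222, 196, 128, 98, 104, 117, 126, 130, 137, 141, 153, 161, 154, 152, 144, 143, 144, 142, 136, 140, 140, 138, 140, 143, 145, 142, 131, 122, 118, 110, 101, 94, 114, 174, 219, 225, 226, 225, 225, 225, 224] [205, 177, 166, 167, 147, 137, 124, 118, 119, 120, 119, 120, 121, 131, 142, 135, 121, 106, 97, 100, 108, 115, 118, 118, 120, 120, 120, 120, 119, 119, 116, 105, 83, 98, 162, 214, 224]
```

```bash
echo '0 0.001 -0.003 0 0.02 0 0.09 | 0 0.003 -0.008 -0.001 0.06 0 0.25 | 0 0.004 -0.015 -0.001 0.105 0 0.43 | 0 0.005 -0.02 -0.002 0.15 0 0.61 | 0 0.006 -0.025 -0.002 0.193 0 0.79 | 0 0.007 -0.03 -0.003 0.236 0 0.97 | 0 0.008 -0.034 -0.003 0.28 0 1.15 | 0 0.009 -0.038 -0.003 0.322 0 1.33' > rows.txt && python3 inch.py rows.txt
python3 -c "
from h import *
J=(.506,-.121);lipnow(J,-70);golip(J,-70,-.008,0,.10,-13.6)"
```

```text
clock: 14.62
ee_pos: [0.4467, 0.034, 0.1592]
tool_rot: [0.102, 0.495, 0.861, -0.059]
contact_force: [0.6, -0.1, -1.6]
finger_gap: 0.0141
grip_force: 108.5
lip in frame [-0.0084  0.0256  0.1595] yaw 10.179905702282873 nose-down -13.57830868018683 F [ 0.5638 -0.0542 -1.6333]
tcp [0.4485 0.037  0.0996] shift [0.0156 0.003  0.0575] rv [ 0.0413 -0.0003  0.1727]
```

```bash
echo '0 0.003 0.001 0.01 0.02 0 0.08 | 0 0.009 0.002 0.03 0.041 0 0.173 | 0 0.0156 0.003 0.055 0.041 0 0.173 | 0 0.0156 0.003 0.0575 0.041 0 0.173 | 0 0.0156 0.003 0.0575 0.041 0 0.173' > rows.txt && python3 inch.py rows.txt
python3 -c "
from h import *
J=(.506,-.121);lipnow(J,-70)
for p,z,x in((0,.095,-.008),(12,.085,-.01),(24,.075,-.012),(36,.068,-.014),(48,.065,-.014)):golip(J,-70,x,0,z,p)"
```

```text
clock: 15.25
ee_pos: [0.4493, 0.0368, 0.1009]
tool_rot: [0.098, 0.567, 0.815, -0.067]
contact_force: [1.2, -0.0, -1.9]
finger_gap: 0.0141
grip_force: 108.5
lip in frame [-0.0075  0.0016  0.1013] yaw 0.290268598907403 nose-down -13.60994049846317 F [ 1.1555 -0.0253 -1.8826]
tcp [0.45   0.0328 0.1323] shift [-0.0112 -0.0006 -0.0296] rv [0.0025 0.2375 0.0053]
tcp [0.4531 0.0242 0.1539] shift [-0.0252 -0.0007 -0.0484] rv [0.0019 0.447  0.0055]
tcp [0.4584 0.0097 0.1724] shift [-0.0446 -0.0007 -0.0628] rv [0.0013 0.6564 0.0057]
tcp [ 0.4656 -0.0101  0.1897] shift [-0.0691 -0.0008 -0.0746] rv [0.0007 0.8658 0.0059]
tcp [ 0.4751 -0.036   0.2057] shift [-0.0997 -0.0009 -0.0837] rv [0.0001 1.0753 0.0061]
```

```bash
echo '0 -0.005 0 -0.015 0 0.12 0 | 0 -0.011 -0.001 -0.03 0 0.237 0 | 0 -0.018 -0.001 -0.039 0 0.34 0 | 0 -0.025 -0.001 -0.048 0 0.447 0 | 0 -0.034 -0.001 -0.056 0 0.55 0 | 0 -0.045 -0.001 -0.063 0 0.656 0 | 0 -0.056 -0.001 -0.069 0 0.76 0 | 0 -0.069 -0.001 -0.075 0 0.866 0' > rows.txt && python3 inch.py rows.txt
python3 -c "
from h import *
J=(.506,-.121);lipnow(J,-70);print(arm.sense()['joint_positions'])
golip(J,-70,-.014,0,.065,48)
h=arm.get_image('scene');cv2.imwrite('pics/scene_pour.png',h[:,:,::-1]);g=h.min(2)[195:268,325:385]
for r in range(0,73):print(195+r,''.join('O' if x>150 else '+' if x>110 else '.' for x in g[r]))"
```

```text
clock: 16.25
ee_pos: [0.4663, -0.0107, 0.1918]
tool_rot: [-0.253, 0.542, 0.781, 0.179]
contact_force: [-0.1, 0.5, -1.6]
finger_gap: 0.0144
grip_force: 108.6
lip in frame [-0.0133  0.0018  0.07  ] yaw 0.61308705548619 nose-down 36.07323592930475 F [-0.1333  0.5122 -1.6412]
[ 0.0026  0.3759  0.3457  1.8523 -0.5984  1.4226  0.9512]
tcp [ 0.4751 -0.036   0.2057] shift [-0.0134 -0.0005 -0.027 ] rv [-0.0003  0.2081  0.0087]
195 OOOOOOO..+OOOOOOOOOOOOOOOOOOOOOOOOOOOOOOOOOO+...............
196 OOOOOOO..+OOOOOOOOOOOOOOOOOOOOOOOOOOOOOOOOOOO...............
197 OOOOOO+..OOOOOOOOOOOOOOOOOOOOOOOOOOOOOOOOOOOO...............
198 OOOOOO..+OOOOOOOOOOOOOOOOOOOOOOOOOOOOOOOOOOOO+..............
199 OOOOOO..+OOOOOOO+OOOOOOOOOOOOOOOOOOOOOOOOOOOOO+.............
200 OOOOOO+..OOOOOO+..OOOOOOOOOOOOOOOOOOOOOOOOOOOOO.............
201 OOOOOO+..OOOOO....+OOOOOOOOOOOOOOOOOOOOOOOOOOOO+............
202 OOOOOOO..+OO+.......OOOOOOOOOOOOOOOOOOOOOOOOOOOO............
203 OOOOOOO+..++.........OOOOOOOOOOOOOOOOOOOOOOOOOOO+...........
204 OOOOOOOO...+.........+OOOOOOOOOOOOOOOOOOOOOOOOOOO...........
205 OOOOOOOO+.............OO
[... 3366 characters left out ...]
++++...............................+OOOOOOOOOOOOOO
258 ++++++++++++++++............................OOOOOOOOOOOOOOOO
259 +++++++++++++++++..........................+OOOOOOOOOOOOOOOO
260 +++++++++++++++++++.......................+OOOOOOOOOOOOOOOOO
261 ++++++++++++++++++++++..................+OOOOOOOOOOOOOOOOOOO
262 +++++++++++++++++++++++++............++OOOOOOOOOOOOOOOOOOOOO
263 +++++++++++++++++++++++++++++++++++++++OOOOOOOOOOOOOOOOOOOOO
264 +++++++++++++++++++++++++++++++++++++++OOOOOOOOOOOOOOOOOOOOO
265 +++++++++++++++++++++++++++++++++++++++OOOOOOOOOOOOOOOOOOOOO
266 +++++++++++++++++++++++++++++++++++++++OOOOOOOOOOOOOOOOOOOOO
267 ++++++++++++++++++++++++++++++++++++++++++++++++++OOOOOOOOOO
```

Balls are rolling into the jar. I'll tip a little further to empty the pan, then raise it clear.

```bash
echo '0 -0.006 0 -0.013 0 0.1 0 | 0 -0.0134 0 -0.027 0 0.208 0 | 0 -0.0134 0 -0.027 0 0.208 0 | 0 -0.0134 0 -0.027 0 0.208 0' > rows.txt && python3 inch.py rows.txt
python3 -c "
from h import *
J=(.506,-.121);lipnow(J,-70);golip(J,-70,-.06,0,.16,30)"
```

```text
clock: 16.8
ee_pos: [0.4746, -0.0342, 0.2046]
tool_rot: [-0.332, 0.521, 0.751, 0.233]
contact_force: [0.6, 0.2, -1.3]
finger_gap: 0.0141
grip_force: 108.6
lip in frame [-0.0154  0.0012  0.0642] yaw 0.6150187344305493 nose-down 47.84401837840515 F [ 0.5709  0.1951 -1.3264]
tcp [0.4457 0.0446 0.2702] shift [0.1049 0.0006 0.0182] rv [-0.0018 -0.3115  0.0076]
```

```bash
echo '0 0.03 0 -0.01 0 0 0 | 0 0.07 0 0.0 0 -0.1 0 | 0 0.105 0 0.018 0 -0.25 0 | 0 0.105 0 0.018 0 -0.31 0 | 0 0.105 0 0.018 0 -0.31 0' > rows.txt && python3 inch.py rows.txt
python3 -c "
from h import *
J=(.506,-.121);lipnow(J,-70);S=(.430+.153,-.340)
golip(S,-1,0,0,.165,0)
h=arm.get_image('scene')[:,:,::-1];cv2.imwrite('pics/scene_after.png',h);w=arm.get_image('wrist')[:,:,::-1]
a=cv2.resize(h[160:270,270:410],None,fx=4,fy=4,interpolation=2);o=np.zeros((600,800,3),np.uint8);o[:440,:560]=a;o[440:600,:256]=cv2.resize(w,(256,160));o[440:,260:516]=cv2.resize(h,(256,160));cv2.imwrite('pics/after.png',o)"
```

```text
clock: 17.42
ee_pos: [0.4444, 0.0461, 0.272]
tool_rot: [-0.212, 0.549, 0.795, 0.151]
contact_force: [-0.5, -0.5, -1.4]
finger_gap: 0.0144
grip_force: 108.6
lip in frame [-0.0622  0.0014  0.1615] yaw 0.8834660402136763 nose-down 30.151851536969954 F [-0.5283 -0.5045 -1.4013]
tcp [ 0.4273 -0.3373  0.2023] shift [-0.3395 -0.1518 -0.1178] rv [ 0.3191 -0.4578 -1.162 ]
```

View pics/after.png

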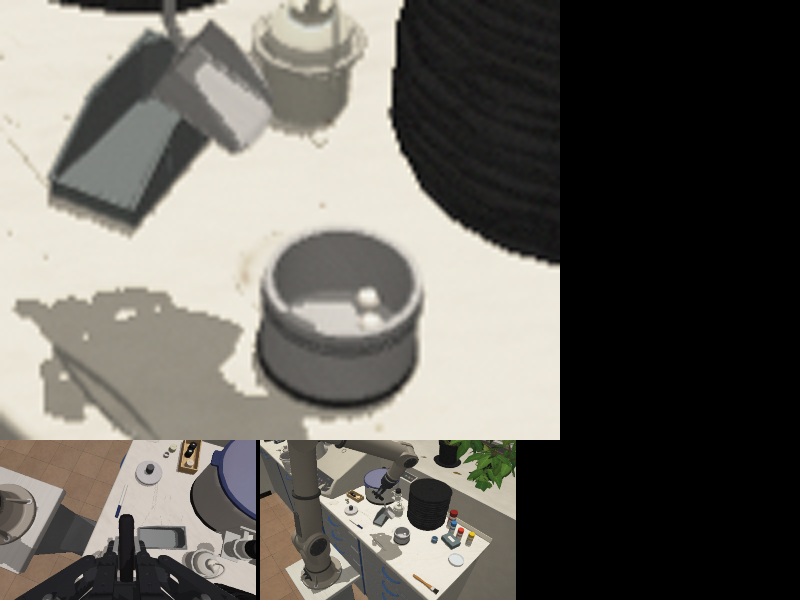

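The picture shows the pan empty, two balls visible inside the jar at its right (rest hidden by the near wall), the visible bin floor bare and nothing on the worktop. Now I'll take the scoop back to its original place.

```bash
echo '0 -0.34 -0.152 -0.118 0.319 -0.458 -1.162 | 0 -0.34 -0.152 -0.118 0.319 -0.458 -1.162 | 0 -0.34 -0.152 -0.118 0.319 -0.458 -1.162 | 0 -0.34 -0.152 -0.118 0.319 -0.458 -1.162 | 0 -0.34 -0.152 -0.118 0.319 -0.458 -1.162 | 0 -0.34 -0.152 -0.118 0.319 -0.458 -1.162 | 0 -0.34 -0.152 -0.118 0.319 -0.458 -1.162 | 0 -0.34 -0.152 -0.118 0.319 -0.458 -1.162' > rows.txt && python3 inch.py rows.txt
python3 -c "
from h import *
S=(.430+.153,-.340);lipnow(S,-1);golip(S,-1,0,0,.012,3)"
```

```text
clock: 18.52
ee_pos: [0.4229, -0.3417, 0.1996]
tool_rot: [-0.004, 0.015, 1.0, 0.0]
contact_force: [-0.3, -0.3, -1.7]
finger_gap: 0.014
grip_force: 108.6
lip in frame [-0.0046 -0.0064  0.1611] yaw -0.734889556300204 nose-down 0.4309384885118852 F [-0.332  -0.3484 -1.6777]
tcp [ 0.4295 -0.3373  0.0574] shift [-0.0075  0.0044  0.1421] rv [ 0.0013  0.0448 -0.0128]
```

```bash
echo '0 -0.007 0.004 0.04 0 0.04 -0.013 | 0 -0.007 0.004 0.09 0 0.045 -0.013 | 0 -0.007 0.004 0.125 0 0.045 -0.013 | 0 -0.007 0.004 0.137 0 0.045 -0.013 | 0 -0.007 0.004 0.137 0 0.045 -0.013' > rows.txt && python3 inch.py rows.txt
echo '0 0 0 0.003 0 0 0 | 0 0 0 0.003 0 0 0' > rows.txt && python3 inch.py rows.txt
echo '0 0 0 0.003 0 0 0 | 0 0 0 0.003 0 0 0' > rows.txt && python3 inch.py rows.txt
python3 -c "
from h import *
S=(.430+.153,-.340);lipnow(S,-1)"
```

```text
clock: 19.15
ee_pos: [0.4324, -0.3363, 0.0634]
tool_rot: [-0.025, 0.005, 1.0, 0.0]
contact_force: [-0.3, 0.6, -1.6]
finger_gap: 0.0141
grip_force: 108.5
clock: 19.4
ee_pos: [0.4329, -0.3372, 0.0619]
tool_rot: [-0.024, 0.005, 1.0, -0.001]
contact_force: [-0.3, 0.5, -1.6]
finger_gap: 0.0141
grip_force: 108.5
clock: 19.65
ee_pos: [0.4319, -0.3367, 0.0579]
tool_rot: [-0.024, 0.005, 1.0, -0.0]
contact_force: [0.1, -0.1, -0.7]
finger_gap: 0.0138
grip_force: 108.5
lip in frame [0.0026 0.0017 0.013 ] yaw 0.4044991726447714 nose-down 2.797652574958347 F [ 0.1166 -0.1084 -0.6541]
```

```bash
echo '0 0 0 0.004 0 0 0 | 0 0 0 0.006 0 0 0 | 0 0 0 0.006 0 0 0' > rows.txt && python3 inch.py rows.txt
echo '0 0 0 0.003 0 0 0 | 0 0 0 0.003 0 0 0' > rows.txt && python3 inch.py rows.txt
python3 -c "
from h import *
S=(.430+.153,-.340);lipnow(S,-1)
i=arm.get_image('side');h=cv2.imread('pics/side0.png').astype(int);d=np.abs(h-i[:,:,::-1]).max(2)>14
for v in range(172,198):print(v,''.join('#' if x else '.' for x in d[v,300:390]))"
```

```text
clock: 20.02
ee_pos: [0.4314, -0.3366, 0.0515]
tool_rot: [-0.025, 0.005, 1.0, -0.0]
contact_force: [-0.0, 0.4, -0.8]
finger_gap: 0.0141
grip_force: 108.5
clock: 20.27
ee_pos: [0.4313, -0.3367, 0.0486]
tool_rot: [-0.025, 0.005, 1.0, -0.0]
contact_force: [-0.4, 0.0, -0.8]
finger_gap: 0.0138
grip_force: 108.5
lip in frame [0.002  0.0018 0.0036] yaw 0.40978439245255593 nose-down 2.827111894713375 F [-0.4183  0.0416 -0.835 ]
172 ...............................................##...##########............................
173 ..............................................###....#########............................
174 ..............................................###....#########.....#......................
175 .............................................#.........###........##......................
176 ........................................##................##.......#......................
177 .......................................####.##............##..............................
178 .......................................###.##..#######.#..##........#.....................
179 .......
[... 1093 characters left out ...]
##############################.....
191 ....................................#.####.............################################...
192 ...................................#.#####.....#.##.##.##################################.
193 .....................................####........##...###################################.
194 .................................................#...#####################################
195 ......................................................####################################
196 ......................................................###################################.
197 .......................................................##################################.
```

```bash
echo '0 0 0 0.002 0 0 0 | 0 0 0 0.002 0 0 0' > rows.txt && python3 inch.py rows.txt|sed -n 2,4p
echo '0 0 0 0.002 0 0 0 | 0 0 0 0.002 0 0 0' > rows.txt && python3 inch.py rows.txt|sed -n 2,4p
echo '0 0 0 0.001 0 0 0 | 0 0 0 0.001 0 0 0' > rows.txt && python3 inch.py rows.txt|sed -n 2,4p; python3 -c "
from h import *
print(arm.sense()['moment'])"
```

```text
ee_pos: [0.4313, -0.3367, 0.0466]
tool_rot: [-0.025, 0.005, 1.0, -0.0]
contact_force: [0.6, 0.1, -1.4]
ee_pos: [0.4315, -0.3368, 0.0448]
tool_rot: [-0.024, 0.005, 1.0, -0.0]
contact_force: [0.8, -0.6, -1.1]
ee_pos: [0.4312, -0.3369, 0.0442]
tool_rot: [-0.024, 0.005, 1.0, -0.0]
contact_force: [-1.6, 1.4, 3.3]
[0.1839 0.2366 0.0016]
```

```bash
echo '0 0 0 0.001 0 0 0 | 0 0 0 0.001 0 0 0' > rows.txt && python3 inch.py rows.txt 20|sed -n 2,4p
echo '0.03 0 0 0.001 0 0 0 | 0.05 0 0 0.001 0 0 0 | 0.05 0 0 0.001 0 0 0 | 0.06 0 0 -0.04 0 0 0 | 0.085 0 0 -0.1 0 -0.05 0 | 0.085 0 0 -0.16 0 -0.05 0 | 0.085 0 0 -0.2 0 -0.05 0 | 0.085 0 0 -0.2 0 -0.05 0' > rows.txt && python3 inch.py rows.txt
python3 -c "
from h import *
C=cam('wrist');w=arm.get_image('wrist')[:,:,::-1];cv2.imwrite('pics/w_placed.png',w)
m=(w.max(2)<45).astype(np.uint8);m[250:]=0
for c in cv2.findContours(m,0,1)[0]:
  if cv2.contourArea(c)>400:print(cv2.boundingRect(c),cv2.minAreaRect(c))
go((.47,-.12,.24),180)"
```

```text
ee_pos: [0.4309, -0.3371, 0.0437]
tool_rot: [-0.025, 0.005, 1.0, -0.0]
contact_force: [-3.4, 1.3, 8.4]
clock: 22.32
ee_pos: [0.4431, -0.3381, 0.2464]
tool_rot: [0.004, 0.005, 1.0, -0.002]
contact_force: [0.2, 0.4, -0.1]
finger_gap: 0.0852
grip_force: 0.0
(623, 191, 17, 59) ((631.0, 220.0), (58.0, 16.0), 90.0)
(311, 126, 15, 77) ((318.0, 164.0), (76.0, 14.0), 90.0)
(157, 0, 19, 55) ((165.92999267578125, 27.010000228881836), (56.00285720825195, 11.172286987304688), 81.8698959350586)
at [ 0.4418 -0.3371  0.2439] xang 179.42635179218937 shift [-0.026   0.2174  0.0035] rz -0.01001204997446023
```

```bash
echo '0.085 -0.026 0.217 0 0 0 0 | 0.085 -0.026 0.217 0 0 0 0 | 0.085 -0.026 0.217 0 0 0 0 | 0.085 -0.026 0.217 0 0 0 0 | 0.085 -0.026 0.217 0 0 0 0 | 0.085 -0.026 0.217 0 0 0 0' > rows.txt && python3 inch.py rows.txt|sed -n 1,3p
python3 -c "
from h import *
arm.get_image('wrist');C=cam('wrist');w=arm.get_image('wrist');cv2.imwrite('pics/w_jar.png',w[:,:,::-1])
t=np.linspace(0,6.28,80)
for c in((.506,-.121),):
  p=proj('wrist',np.c_[c[0]+.05*np.cos(t),c[1]+.05*np.sin(t),0*t+.066],C);print(p.min(0),p.max(0))
u0,v0=p.min(0).astype(int)-4;u1,v1=p.max(0).astype(int)+5
g=w.min(2)[v0:v1,u0:u1]
print(u0,v0)
for r in range(len(g)):print(v0+r,''.join(' .:-=+*#%@'[min(9,int(x)//22)] for x in g[r]))
go((.43,.32,.24),180)"
```

```text
clock: 23.12
ee_pos: [0.4683, -0.1209, 0.2413]
tool_rot: [-0.001, 0.006, 1.0, -0.001]
[270.8632 166.4742] [363.2304 253.6047]
266 162
162 ***************#######+=============-.     ....::::::::::::::::....    ..:-=====*#####################
163 *************########*+===========-.    ...::::::::::::::::::::::::...    .-====+**###################
164 ***********##########+==========-.    ..::::::::::::::::::::::::::::::..   .:-====*###################
165 ***********##########+========-.    .:::::::::::::::::::::::::::::::::::..   .-===*###################
166 ***********########**+=======-.   .:::::::::::::::::::::::::::::::::::::::..  .:-=+*##################
167 ***********########+========-.  .:::::::::::::::............::::::::::::::::.   .-=+**################
168 ***********#######*+======-:   .:::::::::::.......................:::::::::::..  .-==*################
169 **********######**+======-.   .::::::::::....:.::..........::::::.....:::::::::.  .-=+*###############
170 ***********#####+=======-:  ..:::::::.........::::::::::::::::::.....:...:::::::.  .-=*###############
171
[... 8711 characters left out ...]
**##**+==---=====+++*************##########################
253 ####################################**********#####***********************############################
254 ######################################************#*********************##############################
255 #########################################****************************#################################
256 #########*####################################******************######################################
257 ######******##########################################################################################
at [ 0.4686 -0.1216  0.2418] xang 179.2501254632083 shift [0.0444 0.441  0.0012] rz -0.013087779643882663
```

I count seven balls in the jar: at about (295,190), (322,185), (309,203), (292,204), (296,217), (313,217) and (325,229). Next is the lid, starting by measuring it in the earlier wrist view.

```bash
echo '0.085 0.05 0.44 0 0 0 -0.013 | 0.085 0.05 0.44 0 0 0 -0.013 | 0.085 0.05 0.44 0 0 0 -0.013 | 0.085 0.05 0.44 0 0 0 -0.013 | 0.085 0.05 0.44 0 0 0 -0.013 | 0.085 0.05 0.44 0 0 0 -0.013 | 0.085 0.05 0.44 0 0 0 -0.013 | 0.085 0.05 0.44 0 0 0 -0.013' > rows.txt && python3 inch.py rows.txt|sed -n 1,3p
python3 -c "
from h import *
arm.get_image('wrist');C=cam('wrist');w=arm.get_image('wrist');cv2.imwrite('pics/w_lid2.png',w[:,:,::-1])
e=proj('wrist',[.4263,.3235,.049],C)[0];print('expect knob',e)
u,v=e.astype(int);m=(w.max(2)<70).astype(np.uint8);m2=np.zeros_like(m);m2[v-40:v+40,u-40:u+40]=m[v-40:v+40,u-40:u+40]
c=max(cv2.findContours(m2,0,1)[0],key=cv2.contourArea)[:,0];x,y,ww,h=cv2.boundingRect(c);print(x,y,ww,h)
far=onz('wrist',(c[c[:,1]>=y+h-2][:,0].mean(),y+h-.5),.049,C)
L=onz('wrist',(x-.5,y+h-ww/2),.049,C);Rr=onz('wrist',(x+ww-.5,y+h-ww/2),.049,C);print('far',far,'L',L,'R',Rr)
print('top c',far[0]-.014,(L[1]+Rr[1])/2)
g=cv2.cvtColor(w,cv2.COLOR_RGB2GRAY).astype(int)
print(g[v-5,u-60:u+60:1].tolist())
"
```

```text
clock: 24.22
ee_pos: [0.4224, 0.325, 0.2415]
tool_rot: [-0.0, -0.005, 1.0, 0.001]
expect knob [316.9189 177.0523]
310 164 24 25
far [0.4394 0.3214 0.049 ] L [0.4263 0.3153 0.049 ] R [0.4261 0.3418 0.049 ]
top c 0.4253943110378753 0.3285479414553891
[173, 172, 172, 172, 172, 172, 173, 173, 173, 173, 173, 173, 173, 173, 173, 174, 172, 172, 171, 171, 172, 173, 173, 174, 155, 132, 147, 160, 161, 161, 161, 161, 163, 163, 164, 163, 162, 163, 164, 165, 164, 162, 162, 162, 162, 163, 162, 161, 160, 162, 164, 165, 142, 103, 76, 33, 26, 34, 51, 68, 73, 73, 73, 76, 75, 74, 73, 72, 75, 75, 76, 77, 76, 67, 51, 40, 31, 124, 160, 163, 165, 165, 163, 162, 164, 166, 167, 166, 166, 166, 166, 164, 163, 163, 163, 163, 164, 164, 164, 163, 162, 162, 163, 164, 167, 157, 144, 162, 175, 175, 175, 175, 175, 175, 175, 175, 174, 174, 173, 173]
```

```bash
echo '0.085 -0.002 0 0.06 0 0 0 | 0.085 -0.002 0 0.12 0 0 0 | 0.085 -0.002 0 0.18 0 0 0 | 0.06 -0.002 0 0.21 0 0 0 | 0.05 -0.002 0 0.2195 0 0 0 | 0.05 -0.002 0 0.2195 0 0 0 | 0 -0.002 0 0.2195 0 0 0 | 0 -0.002 0 0.2195 0 0 0' > rows.txt && python3 inch.py rows.txt 80
echo '0 0 0 0 0 0 0 | 0 0 0 0 0 0 0' > rows.txt && python3 inch.py rows.txt
python3 -c "
from h import *
print(arm.sense()['ee_pos'])"
```

```text
clock: 25.32
ee_pos: [0.428, 0.323, 0.0253]
tool_rot: [0.003, -0.002, 1.0, 0.002]
contact_force: [-0.6, 2.3, 5.6]
finger_gap: 0.0257
grip_force: 78.2
clock: 25.58
ee_pos: [0.428, 0.323, 0.0253]
tool_rot: [0.003, -0.002, 1.0, 0.002]
contact_force: [0.3, 2.1, 5.8]
finger_gap: 0.0257
grip_force: 78.2
[0.428  0.323  0.0253]
```

```bash
echo '0 0 0 -0.02 0 0 0 | 0 0 0 -0.07 0 0 0 | 0 0 0 -0.13 0 0 0 | 0 -0.01 -0.04 -0.15 0 0 0 | 0 -0.02 -0.1 -0.15 0 0 0 | 0 -0.03 -0.16 -0.15 0 0 0 | 0 -0.04 -0.22 -0.15 0 0 0 | 0 -0.05 -0.28 -0.15 0 0 0' > rows.txt && python3 inch.py rows.txt
python3 -c "
from h import *
go((.5105,-.1212,.11),180)"
```

```text
clock: 26.58
ee_pos: [0.4761, 0.0382, 0.1735]
tool_rot: [0.001, -0.001, 1.0, -0.001]
contact_force: [0.8, 0.6, -2.8]
finger_gap: 0.0258
grip_force: 79.3
at [0.4761 0.0382 0.1735] xang -179.83558286912736 shift [-0.0338 -0.1595  0.0637] rz 0.002869620280409414
```

```bash
echo '0 -0.012 -0.055 0 0 0 0.003 | 0 -0.024 -0.11 0 0 0 0.003 | 0 -0.034 -0.16 0.01 0 0 0.003 | 0 -0.034 -0.16 0.04 0 0 0.003 | 0 -0.034 -0.16 0.055 0 0 0.003 | 0 -0.034 -0.16 0.055 0 0 0.003' > rows.txt && python3 inch.py rows.txt
python3 -c "
from h import *
arm.get_image('scene')
s=arm.sense();print(s['ee_pos'],s['tool_rot'])
a=cv2.imread('pics/scene_after.png').astype(int);i=arm.get_image('scene')[:,:,::-1];j=arm.get_image('side')[:,:,::-1];cv2.imwrite('pics/sc_lid.png',i);cv2.imwrite('pics/si_lid.png',j)
t=np.linspace(0,6.28,80)
T=s['ee_pos']
for n in('scene','side'):
  p=proj(n,np.c_[T[0]-.0035+.05*np.cos(t),T[1]+.05*np.sin(t),0*t+T[2]-.0253+.01]);print(n,'lid plate pred',p.min(0),p.max(0))
g=cv2.cvtColor(i,cv2.COLOR_BGR2GRAY)[200:270,325:385]
for r in range(0,70,1):print(200+r,''.join(' .:-=+*#%@'[min(9,int(x)//25)] for x in g[r]))
g=cv2.cvtColor(j,cv2.COLOR_BGR2GRAY)[165:220,298:348]
for r in range(0,55,1):print(165+r,''.join(' .:-=+*#%@'[min(9,int(x)//25)] for x in g[r]))
"
```

```text
clock: 27.32
ee_pos: [0.5098, -0.1183, 0.1171]
tool_rot: [-0.001, -0.001, 1.0, -0.0]
contact_force: [-0.8, 0.4, -3.1]
finger_gap: 0.0255
grip_force: 79.4
[ 0.5109 -0.1184  0.1181] [ 0.0003 -0.0008  1.     -0.0003]
scene lid plate pred [335.3735 205.2348] [376.2717 233.5735]
side lid plate pred [306.6193 178.3527] [337.9657 188.1651]
200 @@@@@@@@@@@@@@@@@@@@@@@+.::.....-+-.....:...:+*.............
201 @@@@@@@@@@@@@@@@@@@@@@@*:=-.....+@+....:-...:=:............ 
202 @@@@@@@@@@@@@@@@@@@@@@@+:-:.....+@#....-:....:..............
203 @@@@@@@@@@@@@@@@@@@@@@%+:-......=#*..................-.  ...
204 @@@@@@@@@@@@@@@@@@@@@@%=:-......:::.................-=.. ...
205 @@@@@@@@@@@@@@@@@@@@@%#---....::::.................:=.......
206 @@@@@@@@@@@@@@@@@@%%#%#--:...::::::..............:-:........
207 @@@@@@@@@@@@@@@@%#==+##--:...::::::.............:=*........ 
208 @@@@@@@@@@@@@@@%*=======-:...:::::::...........-+#%+........
209 @@@@@@@@@@@@@@%*========-:...::::::-:........:+*%@@%+... ...
210 @@@@@@@@@@@@@@#=++=++++=-:.....::::--.......-*%%%%@@%+... ..
211 @@@@@@@@@@@@@%+=++==++==-:.......::--......-*%
[... 6109 characters left out ...]
==========================--==++++++++++
208 %%%%%%%%+===========================--==++++++++++
209 %%%%%%%#+===========================--==++++++++++
210 %%%%%%%*============================---=++++++++++
211 %%%%%%%*============================---==+++++++++
212 %%%%%%%+--==========================----=+++++++++
213 %%%%%%%*---========================-----=+++++++++
214 %%%%%%%*=----=====================---:-=++++++++++
215 %%%%%%%#*=-----===============-----::-==++++++++++
216 %%%%%%%%#*+=--------------------:::--=++***+++++++
217 %%%%%%%%%%#*++=------------::::::--=***##%##******
218 ##%%%%%%%%%%%#**++==----------=====+#%%%%%%%%%%%%%
219 +*##%%%%%%%%%%%%%##**++*********+++*%%%%%%%%%%%%%%
```

```bash
python3 -c "
from h import *
G=lambda f:cv2.cvtColor(cv2.imread('pics/'+f),cv2.COLOR_BGR2GRAY).astype(int)
s0,d0,s1,d1=G('scene0.png'),G('side0.png'),G('sc_lid.png'),G('si_lid.png')
print('jar scene');[print(v,s0[v,329:341],s0[v,370:382]) for v in(230,234,238)]
print('lid scene');[print(v,s1[v,331:345],s1[v,370:384]) for v in(214,218,222)]
print('jar side');[print(v,d0[v,302:312],d0[v,332:342]) for v in(194,197,200)]
print('lid side');[print(v,d1[v,298:312],d1[v,332:346]) for v in(177,180,183,186)]
t=np.linspace(0,6.28,200)
for n,vs in(('scene',(230,234,238)),('side',(194,197,200))):
  p=proj(n,np.c_[.506+.05*np.cos(t),-.121+.05*np.sin(t),0*t+.066]);print(n,'jar',p.min(0),p.max(0))
T=np.array([.5109,-.1184,.1181])
for n in('scene','side'):
 for z in(.01,.019):
  p=proj(n,np.c_[T[0]+.05*np.cos(t),T[1]+.05*np.sin(t),0*t+T[2]-.0253+z]);print(n,z,'lid if centred on TCP',p.min(0),p.max(0))
"
```

```text
jar scene
230 [206 202 191 204 217 213 154 161 189 127  80  85] [ 87  88  91 133 198 205 225 225 225 224 224 223]
234 [225 224 225 223 224 216 137  85 143 190 155 103] [ 85  87 129 203 176 136 211 223 223 223 223 224]
238 [225 226 226 226 226 220 149  81  65  72  94 133] [170 187 147  81  96 171 225 225 225 225 225 223]
lid scene
214 [232 232 233 233 231 231 224 185 196 122 124 123 124 123] [205 205 206 206 206 205 206 215 232 232 232 224 135  36]
218 [233 232 232 232 232 223 175 165 124 125 125 125 124 125] [205 206 205 205 205 205 203 198 215 233 232 233 233 233]
222 [228 226 225 224 226 227 222 155 105 119 122 124 125 124] [206 207 207 207 205 199 176 174 232 232 233 232 232 232]
jar side
194 [223 223 223 219 202 179 132 104 103 106] [114 115 135 175 199 220 225 225 225 225]
197 [225 225 221 189 134 128 148 149 144 136] [138 147 152 135 132 181 219 225 225 225]
200 [226 226 225 208 138  94  97 105 109 112] [103  95  90  90 124 190 221 225 225 225]
lid side
177 [214 214 208 191 181 188 197 205 210 212 208 202 196 194] [175 184 196 206 209 210 209 201 178 163 149 142 137 127]
180 [214 214 213 199 163 155 157 163 175 182 182 181 181 182] [109 109 112 131 172 208 204 164 136 164 204 217 218 217]
183 [213 214 213 214 214 211 201 177 146 148 158 169 177 179] [115 108 107 119 158 183 155 140 178 210 218 219 219 219]
186 [172 203 212 215 215 215 214 213 210 203 187 160 128 109] [ 90  94 103 128 153 180 203 212 218 219 219 219 219 219]
scene jar [335.1433 216.629 ] [375.3151 245.1253]
side jar [307.329  188.6932] [338.3678 199.0976]
scene 0.01 lid if centred on TCP [336.422  204.6158] [377.2653 232.8797]
scene 0.019 lid if centred on TCP [336.566  201.9561] [377.6077 230.1998]
side 0.01 lid if centred on TCP [305.5555 178.2633] [336.8898 188.0662]
side 0.019 lid if centred on TCP [305.5332 175.6548] [336.9337 185.3023]
```

```bash
echo '0 0.0015 0 0.01 0 0 0 | 0 0.0015 0 0.022 0 0 0 | 0 0.0015 0 0.022 0 0 0' > rows.txt && python3 inch.py rows.txt|sed -n 2,4p
echo '0 0 0 0.003 0 0 0 | 0 0 0 0.003 0 0 0' > rows.txt && python3 inch.py rows.txt|sed -n 2,4p
echo '0 0 0 0.003 0 0 0 | 0 0 0 0.003 0 0 0' > rows.txt && python3 inch.py rows.txt|sed -n 2,4p
```

```text
ee_pos: [0.5083, -0.1191, 0.0945]
tool_rot: [-0.001, 0.0, 1.0, -0.0]
contact_force: [0.4, 0.0, -3.4]
ee_pos: [0.5096, -0.1194, 0.0929]
tool_rot: [0.0, 0.0, 1.0, -0.0]
contact_force: [-0.9, -0.1, -2.8]
ee_pos: [0.5095, -0.1193, 0.0898]
tool_rot: [0.0, 0.0, 1.0, -0.0]
contact_force: [0.4, 1.0, -3.0]
```

```bash
for r in 1 2; do echo '0 0 0 0.003 0 0 0 | 0 0 0 0.003 0 0 0' > rows.txt && python3 inch.py rows.txt|sed -n 2,4p; done; python3 -c "
from h import *
print(arm.sense()['moment'])"
```

```text
ee_pos: [0.5094, -0.1193, 0.0867]
tool_rot: [0.0, 0.0, 1.0, -0.0]
contact_force: [-0.2, -0.4, -3.7]
ee_pos: [0.5094, -0.1193, 0.0837]
tool_rot: [0.0, 0.0, 1.0, -0.0]
contact_force: [-1.0, 0.3, -2.3]
[-0.057  -0.0298  0.0028]
```

```bash
for r in 1 2; do echo '0 0 0 0.002 0 0 0 | 0 0 0 0.002 0 0 0' > rows.txt && python3 inch.py rows.txt|sed -n 2,4p; done; python3 -c "
from h import *
print(arm.sense()['moment'])"
```

```text
ee_pos: [0.5095, -0.1194, 0.0818]
tool_rot: [0.0, 0.0, 1.0, -0.0]
contact_force: [-0.7, 0.0, -1.8]
ee_pos: [0.5096, -0.1195, 0.0813]
tool_rot: [0.0, 0.0, 1.0, -0.0]
contact_force: [-3.2, 1.0, 7.9]
[0.3007 0.774  0.0859]
```

Contact comes exactly at the home height (0.0813). Release, rise, and check numerically.

```bash
echo '0.03 0 0 0 0 0 0 | 0.05 0 0 0 0 0 0 | 0.07 0 0 0 0 0 0 | 0.085 0 0 -0.02 0 0 0 | 0.085 0 0 -0.07 0 0 0 | 0.085 0.02 0 -0.13 0 0 0 | 0.085 0.03 0 -0.16 0 0 0 | 0.085 0.03 0 -0.16 0 0 0' > rows.txt && python3 inch.py rows.txt 20
python3 -c "
from h import *
C=cam('wrist');w=arm.get_image('wrist');cv2.imwrite('pics/w_end.png',w[:,:,::-1]);s=arm.get_image('scene')[:,:,::-1];d=arm.get_image('side')[:,:,::-1];cv2.imwrite('pics/s_end.png',s)
t=np.linspace(0,6.28,200);c=(.5085,-.1195)
for n,z in(('scene',.075),('side',.075),('side',.066)):
  p=proj(n,np.c_[c[0]+.05*np.cos(t),c[1]+.05*np.sin(t),0*t+z]);print(n,z,p.min(0),p.max(0))
g=cv2.cvtColor(d,cv2.COLOR_BGR2GRAY)[172:218,300:344]
for r in range(46):print(172+r,''.join(' .:-=+*#%@'[min(9,int(x)//25)] for x in g[r]))
a=cv2.imread('pics/scene0.png').astype(int);m=(np.abs(a-s).max(2)>40).astype(np.uint8)
print([cv2.boundingRect(q) for q in cv2.findContours(m,0,1)[0] if cv2.contourArea(q)>15])
"
```

```text
clock: 30.35
ee_pos: [0.4807, -0.1197, 0.2427]
tool_rot: [0.004, 0.0, 1.0, -0.001]
contact_force: [0.2, -0.4, 0.6]
finger_gap: 0.0853
grip_force: 0.0
scene 0.075 [335.5918 213.3218] [375.8904 241.7149]
side 0.075 [306.436  186.2093] [337.5571 196.476 ]
side 0.066 [306.4565 188.7746] [337.5116 199.1902]
172 ++++++++==+++++++=++++=++++==+++++++++++++++
173 ********+++*****++++++++++++++++++++++=+++++
174 %%#################***++++++++++++++++++++++
175 %%####################***********+++++++++++
176 %%#####%%%%%%%%%%%%%#####%%%%%%%####******++
177 %####%%%%%%%%%%%%%%%%##*#%%%%%%%%%%%%%%##*++
178 %#*##%%%%%%%%%%%%%%%##*+#%%%%%%%%%%%%%%#*+**
179 %#***###%%%%###%%###**++*%%%%%%%%%%%%%%#++#%
180 %#******####**##*****++=+#%%%%%%%%%%%%%*+*%%
181 %%#***************+++===+#%%%%%%%%%%%%#++#%%
182 %%%#####*********+==----=*%%%#######%%*+*%%%
183 %%%%%%%##**####**=-------+*#**+++++*##*+#%%%
184 %%%%%%%%%%%%%%%%#+-::::::-+++=====+***+*#%%%
185 %%%%%%%%%%%%%%%%#+-::::::-=========+***#%%%%
186 %%%%%%%%%%%%%%%%#+-::::::-+++======+*#%%%%%%
187 %%%%%%%%%%%%%####=:::::::-***+++===+#%%%%%%%
188 %%%%%%%%
[... 1404 characters left out ...]
%#++
217 %%%%%%%%#*++=-------------::----=+**##%##*++
[(105, 346, 8, 11), (136, 328, 66, 43), (114, 318, 136, 81), (65, 297, 48, 49), (387, 292, 29, 23), (401, 288, 47, 25), (388, 276, 43, 31), (122, 271, 39, 21), (170, 259, 5, 22), (295, 251, 66, 55), (118, 249, 46, 29), (116, 230, 32, 33), (337, 218, 37, 26), (353, 215, 10, 4), (138, 209, 25, 37), (79, 190, 35, 76), (303, 180, 15, 11), (69, 167, 10, 19), (211, 163, 34, 27), (372, 148, 10, 7), (67, 130, 53, 36), (50, 125, 16, 7), (67, 121, 19, 8), (327, 90, 49, 99), (339, 85, 8, 25), (120, 73, 15, 24), (341, 66, 36, 20), (41, 57, 24, 65), (97, 55, 49, 99), (159, 0, 235, 70), (132, 0, 24, 7), (120, 0, 12, 7), (72, 0, 55, 55), (4, 0, 58, 72)]
```

```bash
python3 -c "
from bench import arm
print(arm.job_done())"
```

```text
the job is handed in; nothing more can be done
None
```

The job is handed in at about 30 s: I counted all seven balls in the jar and saw none spilled, the emptied scoop is back on the worktop within a few millimetres of its old place (I didn't check that it lies flat), and the lid met the rim at its home height and looks level.

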